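# Mount the cup chuck on the banding wheel and twist a fired cup home in it

### The job

Get this cup ready for grinding its foot: first set the white chuck on the banding wheel's D-shaped spindle, turned so that the flats match (orange marks together) and it sits flat on the wheel. Then take the brown cup as it stands, mouth down, put it in the chuck and twist it down against the grip of the rubber pads, turning it as it goes down, until its rim is fully home on the ledge inside; let go and leave the other things on the table where they are.

Things in the scene. Friction and masses are not known exactly. Their poses are not given: they have to be found in the camera images.
- wheel_seat (a point): Middle of the flat top face of the banding wheel, a dark grey disc 220 mm across, its top 75 mm above the table. The wheel is fixed and locked: it does not turn. An orange line on the disc runs outward along this frame's +x, the side that the spindle's flat faces. z is up.
- spindle_top (a point): Middle of the top of the bare metal D-shaped spindle that stands 12 mm tall on the wheel's middle: radius 17 mm, with one flat 11.5 mm from the axis, facing +x (towards the orange line); a small chamfer at its top. Axes as wheel_seat.
- chuck: Loose white plastic chuck, an upright round sleeve, 64 mm outside diameter, 44 mm tall, about 180 g. Origin: centre of its underside, z up. Its lowest 14 mm are a D-shaped through bore, radius 18 mm, flat 12.5 mm from the axis on its +x side: it drops over the spindle only if its +x agrees with the wheel's +x within about 4 degrees. Orange stripes on wall, top edge and ledge mark its +x side.
- chuck_ledge (a point): On the chuck's axis, 14 mm above its underside, axes as the chuck's: level of the ledge inside it, where the cup's rim rests when fully home. Above the ledge is the cup bore, 49 mm in diameter and 30 mm deep, widening to 55 mm at the top edge.
- chuck_pads (a point): On the chuck's axis, 22 mm above its underside, at mid-height of four black sprung pads in the cup bore (45 degrees off the stripes, reaching in to radius 21 mm). They grip the cup's rim over about its last 15 mm. Pushed straight down the cup needs 20 to 30 N; turned as it goes (some 0.3 rad per 2 mm, one way or to and fro) it needs about 10 N and a torque of up to about 1 N m.
- cup: Loose round cup of fired brown clay standing on its mouth, foot up; 84 mm tall, about 150 g. Origin: centre of the rim plane, its underside as it stands; z up along its axis. Rim band 46 mm in diameter over the lowest 24 mm, with a white line round it, then narrowing to a plain round body of 38 mm diameter from 32 mm up to the foot. Its yaw does not matter. It stays mouth down throughout.
- cup_grip (a point): On the cup's axis, 60 mm above its rim plane: a good height to grip the 38 mm body. A firm grip (60 N or more) turns it without slipping. When the cup is home this point is 30 mm above the chuck's top edge.
- bowl: Bystander: blue glazed bowl, 110 mm across, 50 mm tall; origin at the centre of its underside.
- bottle_vase: Bystander: small white vase, 68 mm across, 100 mm tall; origin at the centre of its underside.
- tin: Bystander: round lidded tin, 62 mm across, 30 mm tall, blue lid; origin at the centre of its underside.
- clear_tub: Bystander: clear plastic tub, 76 mm across, 70 mm tall; origin at the centre of its underside.
- brush: Bystander: flat brush lying along its x, 200 mm long; origin under its middle.
- trim_tool: Bystander: trimming tool with a green handle lying along its x, about 190 mm long; origin under its middle.
Mind the look-alikes: they are no part of the job. Of the things that look like the chuck, take the one that is farthest from the robot's base at the start.

How it is judged:
On the way, in this order (a step that is already met when the one before it is completed fails the run):
1. the chuck sits flat on the wheel over the spindle, flats matched (z of chuck in the frame of wheel_seat below 0.002 m and horizontal distance between chuck and wheel_seat below 0.003 m and angle between chuck's own z axis and vertical below 0.05 rad and angle between the x axis of chuck and the x axis of wheel_seat, either way round below 0.25 rad), for 0.2 s.
2. the cup, upright in the chuck between 1.5 and 13 mm above the ledge, is being turned (over 0.2 rad/s for 0.1 s) (z of cup in the frame of chuck_ledge between 0.0015 and 0.013 m and horizontal distance between cup and chuck_ledge below 0.004 m and angle between cup's own z axis and vertical below 0.12 rad and angular speed of cup above 0.2 rad/s and z of chuck in the frame of wheel_seat below 0.004 m), for 0.1 s.
At the end, for the whole second after the job is handed in: Chuck on the wheel: within 2 mm of flat, 3 mm of the spindle's axis, 0.05 rad of upright, its flat within 0.25 rad of the spindle's (play of the fit). Cup mouth down in it: rim within 1.5 mm of the ledge, 3 mm of the axis, 0.06 rad of upright. Both at rest (all of step 1 and z of cup in the frame of chuck_ledge below 0.0015 m and horizontal distance between cup and chuck_ledge below 0.003 m and angle between cup's own z axis and vertical below 0.06 rad and linear speed of each of cup, chuck below 0.01 m/s); the robot touches nothing.
It fails at once if another thing on the table is moved by more than 30 mm (distance of any of bowl, bottle_vase, tin, clear_tub, brush, trim_tool from where it was at the start of the episode above 0.03 m).
It also fails if it takes over 72 s, if anything falls off the work surface, if the arm or the gripper's body presses on something with over 40 N, if the wrist force passes 120 N, or if a joint passes its speed limit or range.

### The arm

A 6-joint arm with a two-finger parallel gripper is mounted at the origin on the work surface. World frame = base frame: x ahead of the robot, y to its left, z up, the work surface at z = 0. Lengths are in m, angles in rad, forces in N, time in s.
With the tool pointing down it reaches from about 0.25 to 0.725 m from the base axis. Payload 4 kg.
Tool frame: the origin (TCP) lies at the centre of the arm's flange, where the gripper is bolted on; the fingertips stand 173 mm ahead of it and the grasp point (between the pads) lies 155 mm ahead of it; x points along the fingers, z is the direction in which the jaws open and shut, and the axes are right-handed (so a half turn about x gives the same grasp; the last joint's range is limited). The gripper opens to 85 mm and grips with 20 to 120 N. Pads are 22 mm wide; open, the fingers measure 114 mm over their backs; the gripper's body (76 mm by 85 mm) begins 54 mm behind the grasp point. The pads swing forward as they close: fully open they stand 13 mm farther back than shut.
Start: joints at [-1.251, 0.241, 0.005, 1.335, 0, 1.571], TCP at [0.157, -0.475, 0.405] pointing down, gripper open.
Joint ranges: [-2.72, 2.72], [-1.05, 1.87], [-1.09, 1.28], [-1.99, 2.15], [-1.42, 1.44], [-3.14, 3.14]. Speed limits (rad/s): [2.79, 2.79, 3.14, 3.14, 3.14, 3.14].

### API

Orientations are given as a unit quaternion [x, y, z, w].
In Python, from workcell import bot gives the robot as it stands.
- The arm moves only by the tool arm_command, never from a script. Its argument "moves" is one flat list of numbers, 7 for each row, row after row: the shift along the tool's x, y, z in m, then the turn, a rotation vector about the tool's x, y, z in rad, then the closure, from -1 (fully open) to 1 (shut). A call has 1 to 20 rows; each row shifts and turns the pose as measured when the row begins, along the tool's axes as they then stand; what a row does not reach is not made up. A row lasts 1/12 s, in which the tool goes at most 41.7 mm and 7.16 degrees, less where a joint would pass 70% of its speed; a pose out of reach is approached as far as the arm can. A call with a gripper value outside its range is refused whole. The fingers move at their own pace and stop on an object; the grip force is fixed at half the most. Time passes only in rows, so rows that do not move let the fingers close. It gives the time, the measured TCP pose, the force and the opening at its end, in the units of the state.
- bot.get_obs(): the state, without advancing time (a new reading comes with each control period).
- bot.camera(name): name is "scene" or "top"; returns the picture (400x640x3 uint8, red, green, blue); there is no depth.
- bot.get_calibration(name): a dict with "mtx" (3x3 intrinsics, pixels), "dist" ([k1, k2, p1, p2, k3] as OpenCV has them; the pictures are not rectified), "world_from_camera" (4x4, takes a point from camera to world coordinates). Camera axes: x right, y up, looking along -z (the intrinsics and any distortion apply to the point x, -y, -z); pixel columns grow to the right and rows downward; lengths in m; the calibration is good to about 2 mm. A picture is of the moment at which its call begins. get_calibration takes no time and is no camera call.
- bot.job_done(): hands the job in, once; it reports no verdict.
The state is a dict: "clock": time; "joint_pos": joint angles; "joint_vel": joint speeds; "tau": joint torques, N m; "eef_pos": TCP position; "tool_rot": TCP orientation; "ft_force": force on the tool from outside, world axes, zero at the start; "ft_torque": the same for the moment, N m; "grip_width": finger opening in m.
Only numpy, scipy, OpenCV 4.12 (cv2) and the standard library are available. Lean on these libraries where they do the work, as an engineer would, in place of code of your own. Each camera call takes 0.05 s, during which the arm holds its last target.

## Working session

There is one attempt and no reset: what is moved stays moved. The work goes in short steps, Python scripts to look and compute and a tool call to move; the robot and the scene stay as the last step left them, time stands still between calls to the robot, and variables do not carry over. Pictures are saved under pics/ and viewed, and the job is handed in when it is done.

Besides the shell and the picture viewer there is one more tool, called after "Request:" by a JSON object that holds its "op" and its "data", one argument or row to a line. arm_command: Moves the arm, as the interface text tells. Its arguments: {"type":"object","properties":{"moves":{"type":"array"}},"required":["moves"]}

```bash
mkdir -p pics; ls; python3 - <<'E'
from workcell import bot
import cv2,numpy as np
print(bot.get_obs())
for n in("scene","top"):
    im=bot.camera(n); cv2.imwrite(f"pics/{n}0.png",im[:,:,::-1])
    c=bot.get_calibration(n); print(n,c)
E
```

```text
pics
{'clock': 0.0, 'joint_pos': array([-1.25098436e+00,  2.41449226e-01,  3.72216220e-03,  1.33520289e+00,
        6.89779399e-06,  1.57081991e+00]), 'joint_vel': array([ 2.63055514e-04, -1.11573478e-03,  9.06150841e-07, -5.50658930e-04,
       -1.59011583e-03, -7.49302270e-05]), 'tau': array([ 2.08906953e-03, -3.72318900e+01,  2.52407509e+01,  1.72533671e-02,
       -1.44555804e-05,  9.09038818e-06]), 'eef_pos': array([ 0.15711156, -0.4743954 ,  0.40379368]), 'tool_rot': array([ 0.4144586 ,  0.57383872, -0.41357132,  0.5726185 ]), 'ft_force': array([-0.67646557,  0.01059846, -1.1555887 ]), 'ft_torque': array([-0.00233194, -0.00132948,  0.01400865]), 'grip_width': 0.08539495429513724}
scene {'mtx': array([[432.93913541,   0.        , 324.09652   ],
       [  0.        , 432.93913541, 201.36249564],
       [  0.        ,   0.        ,   1.        ]]), 'dist': array([-0.02441006,  0.        ,  0.        ,  0.        ,  0.        ]), 'world_from_camera': array([[-0.46784531, -0.76192612,  0.44787204,  1.06110778],
       [ 0.88378423, -0.40721163,  0.23044333,  0.29227727],
       [ 0.00679791,  0.50363407,  0.86389033,  1.11841609],
       [ 0.        ,  0.        ,  0.        ,  1.        ]])}
top {'mtx': array([[380.1298026 ,   0.        , 319.80816131],
       [  0.        , 380.1298026 , 202.81350699],
       [  0.        ,   0.        ,   1.        ]]), 'dist': array([-0.04413696,  0.        ,  0.        ,  0.        ,  0.        ]), 'world_from_camera': array([[-0.01500478,  0.9921329 , -0.12428663,  0.3855061 ],
       [-0.99976934, -0.0167969 , -0.01338387,  0.00361886],
       [-0.01536621,  0.12405714,  0.99215609,  1.08086852],
       [ 0.        ,  0.        ,  0.        ,  1.        ]])}
```

View pics/scene0.png

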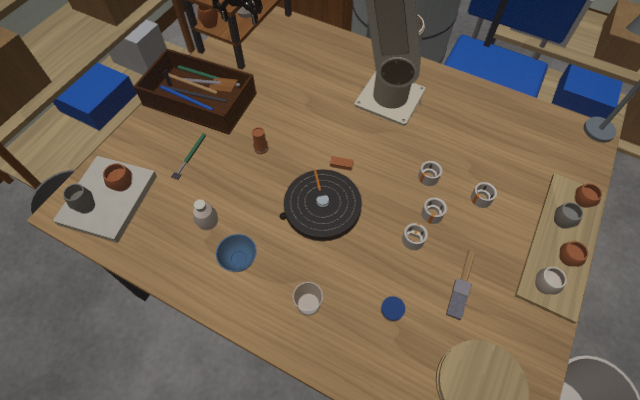

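View pics/top0.png

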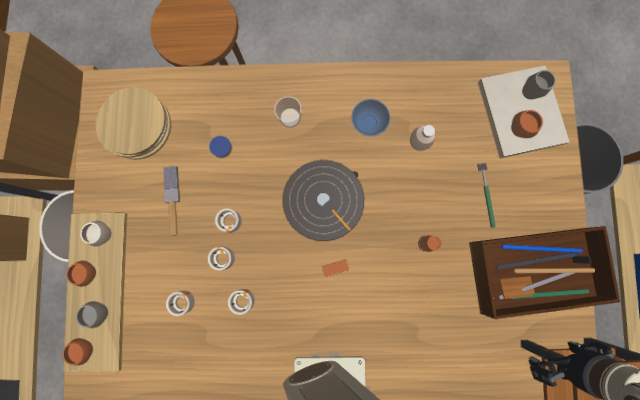

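Four chuck-like rings: top view (227,220), (220,258), (179,303), (240,301). The brown cup stands at (430,243) in top and (259,140) in scene. I'll measure these next.

```bash
cat > h.py <<'E'
from workcell import bot
import cv2,numpy as np
from scipy.spatial.transform import Rotation as R
C={n:bot.get_calibration(n) for n in("scene","top")}
def ray(n,uv):
    c=C[n]; p=cv2.undistortPoints(np.array([[uv]],float),c["mtx"],c["dist"])[0,0]
    T=c["world_from_camera"]; return T[:3,3],T[:3,:3]@np.array([p[0],-p[1],-1.])
def plane(n,uv,z):
    o,d=ray(n,uv); return (o+d*(z-o[2])/d[2])
def tri(uvs,uvt):
    (a,d),(b,e)=ray("scene",uvs),ray("top",uvt)
    s=np.linalg.lstsq(np.c_[d,-e],b-a,rcond=None)[0]
    p,q=a+d*s[0],b+e*s[1]; return (p+q)/2,np.linalg.norm(p-q)
def proj(n,P):
    c=C[n]; T=np.linalg.inv(c["world_from_camera"]); p=T[:3,:3]@np.array(P)+T[:3,3]
    return cv2.projectPoints(np.array([[p[0],-p[1],-p[2]]]),np.zeros(3),np.zeros(3),c["mtx"],c["dist"])[0][0,0]
def crop(n,im,u,v,w,h,k,name):
    x=im[max(0,v-h):v+h,max(0,u-w):u+w]; cv2.imwrite(name,cv2.resize(x,None,fx=k,fy=k,interpolation=cv2.INTER_CUBIC))
E
python3 - <<'E'
from h import *
t=cv2.imread("pics/top0.png"); s=cv2.imread("pics/scene0.png")
for uv in[(227,220),(220,258),(179,303),(240,301)]:
    P=plane("top",uv,.044); print(uv,P.round(3),np.hypot(*P[:2]).round(3),proj("scene",P).round(0))
a=cv2.resize(t[195:325,160:260],None,fx=4,fy=4,interpolation=cv2.INTER_CUBIC)
b=cv2.resize(s[155:255,395:500],None,fx=3.8,fy=3.8,interpolation=cv2.INTER_CUBIC)
o=np.zeros((520,799,3),np.uint8);o[:,:400]=a;o[:b.shape[0],400:799]=b[:, :399];cv2.imwrite("pics/ch.png",o)
a=cv2.resize(t[150:250,275:375],None,fx=4,fy=4,interpolation=cv2.INTER_CUBIC)
b=cv2.resize(s[160:245,272:370],None,fx=4,fy=4,interpolation=cv2.INTER_CUBIC)
o=np.zeros((400,792,3),np.uint8);o[:,:400]=a;o[:b.shape[0],400:]=b;cv2.imwrite("pics/wh.png",o)
E
```

```text
(227, 220) [0.472 0.274 0.044] 0.546 [415. 232.]
(220, 258) [0.369 0.292 0.044] 0.47 [434. 206.]
(179, 303) [0.249 0.402 0.044] 0.473 [484. 190.]
(240, 301) [0.253 0.236 0.044] 0.346 [430. 169.]
```

View pics/ch.png

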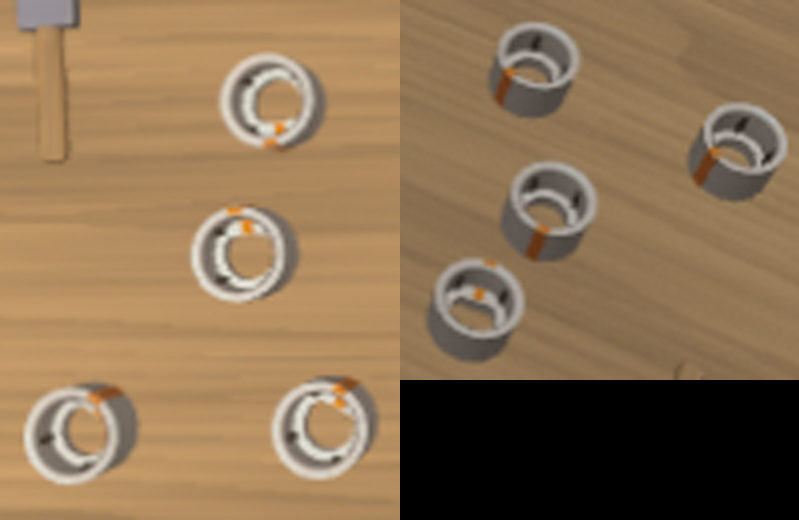

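View pics/wh.png

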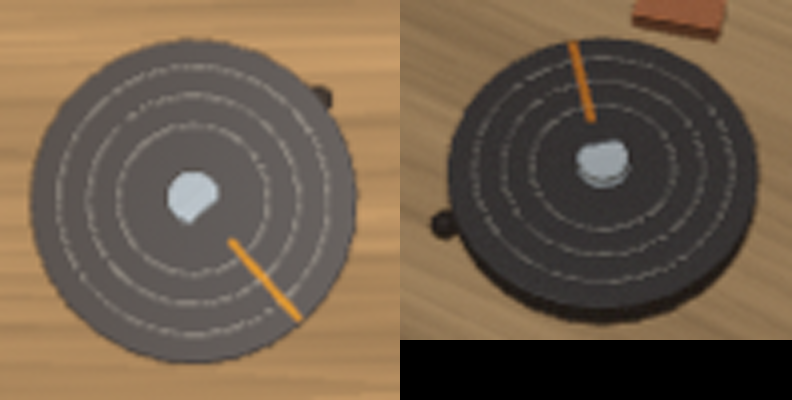

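The crop confirms the chuck is the ring at (227,220) in top and (415,232) in scene. At 0.546 m it is the farthest from the base; the others are at 0.47, 0.47 and 0.35 m. The orange line on the wheel runs outward towards lower right in top. Next I'll measure precisely.

```bash
cat >> h.py <<'E'
def circ(n,pts,z):
    P=np.array([plane(n,p,z)[:2] for p in pts]); 
    for _ in range(4):
        s=np.linalg.lstsq(np.c_[2*P,np.ones(len(P))],(P**2).sum(1),rcond=None)[0]
        c=s[:2]; r=np.sqrt(s[2]+c@c); e=np.abs(np.hypot(*(P-c).T)-r); P=P[e<=max(2.2*np.median(e),5e-4)]
    return c,r,np.median(e),len(P)
def orange(im):
    h=cv2.cvtColor(im,cv2.COLOR_BGR2HSV); return cv2.inRange(h,(9,190,150),(20,255,255))
E
python3 - <<'E'
from h import *
I={"top":cv2.imread("pics/top0.png"),"scene":cv2.imread("pics/scene0.png")}
def box(m,x0,x1,y0,y1):
    o=np.zeros_like(m);o[y0:y1,x0:x1]=m[y0:y1,x0:x1];return o
def big(m): 
    c,_=cv2.findContours(m,cv2.RETR_EXTERNAL,cv2.CHAIN_APPROX_NONE);return max(c,key=cv2.contourArea)[:,0]
W={"top":(275,370,150,250),"scene":(275,370,160,245)}
for n in I:
    h=cv2.cvtColor(I[n],cv2.COLOR_BGR2HSV)
    # wheel
    m=box(cv2.inRange(h,(0,0,0),(180,75,140)),*W[n]); m=cv2.morphologyEx(m,cv2.MORPH_CLOSE,np.ones((7,7)));m=cv2.morphologyEx(m,cv2.MORPH_OPEN,np.ones((11,11)))
    print(n,"wheel",circ(n,big(m),.075))
    ys,xs=np.nonzero(box(orange(I[n]),*W[n])); P=np.array([plane(n,p,.075)[:2] for p in zip(xs,ys)]);
    c=P.mean(0);d=np.linalg.svd(P-c)[2][0]; print(" line",c,np.degrees(np.arctan2(d[1],d[0])),P[0],P[-1])
    # spindle
    m=box(cv2.inRange(h,(85,15,150),(125,110,255)),*W[n]); k=big(m); Q=np.array([plane(n,p,.087)[:2] for p in k]); print(" spindle bbox",Q.min(0),Q.max(0),cv2.contourArea(k))
CB={"top":(210,245,203,240),"scene":(398,432,218,252)}
for n in I:
    h=cv2.cvtColor(I[n],cv2.COLOR_BGR2HSV)
    x0,x1,y0,y1=CB[n]
    m=box(cv2.inRange(h,(0,0,165),(180,45,255))|orange(I[n]),*CB[n])
    k=big(m); hull=cv2.convexHull(k)[:,0]; print(n,"chuck top",circ(n,k,.044))
    oc=box(orange(I[n]),*CB[n]); nn,l,st,ce=cv2.connectedComponentsWithStats(oc)
    for i in range(1,nn): print("  orange",ce[i],st[i,4],plane(n,ce[i],.044),plane(n,ce[i],.014))
KB={"top":(410,450,228,258),"scene":(245,275,122,160)}
for n in I:
    h=cv2.cvtColor(I[n],cv2.COLOR_BGR2HSV); m=box(cv2.inRange(h,(0,125,40),(12,255,255))|cv2.inRange(h,(170,125,40),(180,255,255)),*KB[n]); k=big(m); print(n,"cup",cv2.boundingRect(k),cv2.contourArea(k),k.mean(0))
t,s=I["top"],I["scene"]
o=np.zeros((600,800,3),np.uint8)
for i,(n,b) in enumerate([("top",(405,455,223,263)),("scene",(235,285,120,160)),("top",(207,247,201,241)),("scene",(395,435,214,254))]):
    x=cv2.resize(I[n][b[2]:b[3],b[0]:b[1]],(400,300) if i<2 else (300,300),interpolation=cv2.INTER_CUBIC); r,c=divmod(i,2);o[r*300:r*300+300,c*400:c*400+x.shape[1]]=x
cv2.imwrite("pics/z.png",o)
E
```

```text
top wheel (array([0.52001908, 0.00850439]), np.float64(0.1070958091640877), np.float64(0.0005171076182359444), 192)
 line [ 0.46413829 -0.03918273] -139.6973432122124 [ 0.48898472 -0.01755474] [ 0.44047903 -0.05889989]
 spindle bbox [ 0.50676035 -0.00487504] [0.53600544 0.02432128] 78.5
scene wheel (array([0.52563229, 0.00990683]), np.float64(0.10850419795035518), np.float64(0.001071696441276429), 165)
 line [ 0.46531911 -0.0380349 ] 39.476488468170594 [ 0.44228827 -0.05721642] [ 0.49110031 -0.01779863]
 spindle bbox [ 0.50996222 -0.00432082] [0.53630655 0.0227235 ] 53.0
top chuck top (array([0.47352806, 0.27583883]), np.float64(0.029679744899606685), np.float64(0.0007492032037971323), 53)
  orange [229.5 227. ] 2 [0.45269235 0.26648775 0.044     ] [0.45463627 0.27409341 0.014     ]
scene chuck top (array([0.47366172, 0.27601744]), np.float64(0.028608327670991317), np.float64(0.0002925128524558472), 27)
  orange [415.5 231.5] 2 [0.47017097 0.27402322 0.044     ] [0.45367075 0.27351353 0.014     ]
top cup (419, 236, 23, 15) 247.0 [429.80357143 242.82142857]
scene cup (252, 127, 16, 25) 240.0 [258.96666667 138.93333333]
```

View pics/z.png

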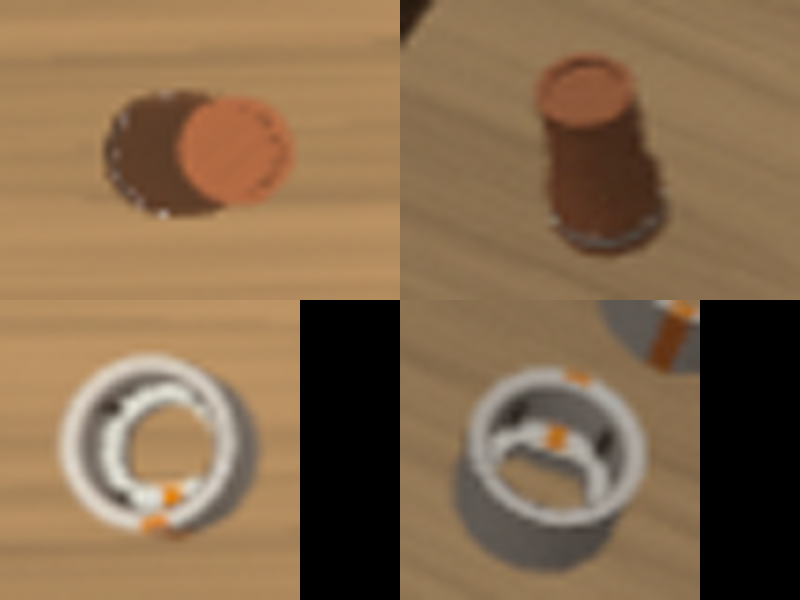

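```bash
cat >> h.py <<'E'
def st():
    o=bot.get_obs(); M=R.from_quat(o["tool_rot"]).as_matrix(); return o,M
def rep(target=None,jaw=None):
    """target TCP pos, jaw yaw deg (mod 180): print remaining in tool axes"""
    o,M=st(); p=o["eef_pos"]
    y=np.degrees(np.arctan2(M[1,2],M[0,2]))
    print("t",round(o["clock"],2),"p",p.round(4),"jaw",y.round(2),"tilt xaxis",M[:,0].round(4),"j6",o["joint_pos"][5].round(3),"w",o["grip_width"].round(4),"F",o["ft_force"].round(1),"T",o["ft_torque"].round(2))
    Y=np.radians(jaw if jaw is not None else y)
    # target frame: x=down, z=(cos,sin,0), y=z x x
    X=np.array([0,0,-1.]);Z=np.array([np.cos(Y),np.sin(Y),0]);T=np.c_[X,np.cross(Z,X),Z]
    print("rotvec tool",R.from_matrix(M.T@T).as_rotvec().round(4))
    if target is not None:
        d=np.array(target)-p; print("shift now-axes",(M.T@d).round(4)," after-turn axes",(T.T@d).round(4))
E
python3 - <<'E'
from h import *
rep()
for n,u,v,z,c in[("top",226.9,230.4,.044,0),("top",229.4,226.5,.014,0),("scene",418.2,223.8,.044,0),("scene",415.4,231.9,.014,0)]:
    P=plane(n,(u,v),z)[:2]; d=P-[.4736,.2759]; print(n,z,P,np.hypot(*d),np.degrees(np.arctan2(d[1],d[0])))
# refined cup : foot-top ellipse centres
for n,u,v in[("top",405+237/8-.5,223+150/7.5-.5),("scene",235+(586-400)/8-.5,120+89/7.5-.5)]:
    print(n,plane(n,(u,v),.084))
for n,us in[("top",[(405+105/8-.5),(405+292/8-.5)])]:
    pass
for q in [(.474,.276,.044)]: print(proj("top",q),proj("scene",q))
# orange soft centroid near stripes
for n,b,z in[("top",(218,236,228,235),.044),("scene",(412,425,219,228),.044),("top",(222,236,222,229),.014),("scene",(410,421,227,236),.014)]:
    im=cv2.imread(f"pics/{n}0.png").astype(float); x=im[b[2]:b[3],b[0]:b[1]]; w=np.clip(x[:,:,2]-x[:,:,0]-90,0,None); ys,xs=np.mgrid[b[2]:b[3],b[0]:b[1]]
    uv=((w*xs).sum()/w.sum(),(w*ys).sum()/w.sum()); d=plane(n,uv,z)[:2]-[.4736,.2759]; print(n,z,np.round(uv,1),np.hypot(*d),np.degrees(np.arctan2(d[1],d[0])))
    print((x[:,:,2]-x[:,:,0]).astype(int)) if n=="top" else 0
E
```

```text
Traceback (most recent call last):
  File "h.py", line 33, in rep
    print("t",round(o["clock"],2),"p",p.round(4),"jaw",y.round(2),"tilt xaxis",M[:,0].round(4),"j6",o["joint_pos"][5].round(3),"w",o["grip_width"].round(4),"F",o["ft_force"].round(1),"T",o["ft_torque"].round(2))
                                                                                                                                   ^^^^^^^^^^^^^^^^^^^^^
AttributeError: 'float' object has no attribute 'round'
```

```bash
sed -i 's/o\["grip_width"\].round(4)/round(o["grip_width"],4)/' h.py
python3 - <<'E'
from h import *
rep()
for n,u,v,z,c in[("top",226.9,230.4,.044,0),("top",229.4,226.5,.014,0),("scene",418.2,223.8,.044,0),("scene",415.4,231.9,.014,0)]:
    P=plane(n,(u,v),z)[:2]; d=P-[.4736,.2759]; print(n,z,P,np.hypot(*d),np.degrees(np.arctan2(d[1],d[0])))
for n,u,v in[("top",405+237/8-.5,223+150/7.5-.5),("scene",235+(586-400)/8-.5,120+89/7.5-.5)]:
    print(n,plane(n,(u,v),.084))
for n,b,z in[("top",(218,236,228,235),.044),("scene",(412,425,219,228),.044),("top",(222,236,222,229),.014),("scene",(410,421,227,236),.014)]:
    im=cv2.imread(f"pics/{n}0.png").astype(float); x=im[b[2]:b[3],b[0]:b[1]]; w=np.clip(x[:,:,2]-x[:,:,0]-125,0,None); ys,xs=np.mgrid[b[2]:b[3],b[0]:b[1]]
    uv=((w*xs).sum()/w.sum(),(w*ys).sum()/w.sum()); d=plane(n,uv,z)[:2]-[.4736,.2759]; print(n,z,np.round(uv,1),np.hypot(*d),np.degrees(np.arctan2(d[1],d[0])))
    print((x[:,:,2]-x[:,:,0]).astype(int)) if n=="top" else 0
E
```

```text
t 0.1 p [ 0.1571 -0.4744  0.4039] jaw -71.67 tilt xaxis [-6.0e-04  1.8e-03 -1.0e+00] j6 1.571 w 0.0854 F [ 0.7 -0.5  0.9] T [ 0.01 -0.02  0.  ]
rotvec tool [-0.     -0.0019 -0.    ]
top 0.044 [0.44346726 0.27355814] 0.03022360490998281 -175.5560178014702
top 0.014 [0.45605353 0.27439716] 0.017610713501439983 -175.10460008437718
scene 0.044 [0.44423956 0.27174602] 0.029652836378857076 -171.94711674349946
scene 0.014 [0.45498677 0.27373541] 0.018738669421451366 -173.36668643721927
top [ 0.40100789 -0.27958432  0.084     ]
scene [ 0.40166646 -0.27808625  0.084     ]
top 0.044 [227.3 230.1] 0.029408042465689732 -173.17444048566801
[[ 44  29  24  26  23  21  19  17  17  16  47  95  48  29  21  18  17  20]
 [ 76  53  30  21  25  24  25  24  35  65  79  50  23  22  20  19  19  21]
 [ 84  78  62  44  29  22  22  50 126 155 147  66  20  17  19  21  22  34]
 [ 83  82  80  73  64  55  46  71 128 105  93  71  39  43  41  40  56  71]
 [ 82  82  81  82  81  77  71  76  85  76  75  78  77  76  72  70  73  78]
 [ 76  75  75  76  75  74  74  74  73  73  73  74  74  75  75  74  74  74]
 [ 73  74  74  74  74  75  74  75  75  74  75  74  75  74  76  75  75  76]]
scene 0.044 [nan nan] nan nan
top 0.014 [229.3 226.7] 0.018134270034456914 -175.90924236581094
[[ 17  19  53  84  85  84  84  84  84  84  83  84  79  42]
 [ 14  17  52  85  85  85  85  84  85  85  84  84  67  27]
 [ 12  17  32  69  80  81  80  80  80  75  61  55  40  22]
 [ 17  14  18  30  47  64  91 106  99  58  21  23  22  17]
 [ 17  16  15  16  20  23  65 162 143  61  17  20  20  17]
 [ 21  21  15  12  12  12  58 209 165  59  21  21  18  17]
 [ 23  21  19  17  17  16  47  95  48  29  21  18  17  20]]
scene 0.014 [415.1 231.8] 0.018673363029701424 -170.95236075187356<stdin>:9: RuntimeWarning: invalid value encountered in scalar divide
```

Request:
{"op": "arm_command", "data": {
  "moves": [0,0,0,-0.115,0,0,-1,0,0,0,-0.115,0,0,-1,0,0,0,-0.115,0,0,-1,0,0,0,-0.115,0,0,-1,0,0,0,-0.115,0,0,-1,0,0,0,-0.115,0,0,-1,0,0,0,-0.115,0,0,-1]
}}

```text
clock: 0.68
eef_pos: [0.1567, -0.4733, 0.3999]
tool_rot: [0.147, 0.694, -0.14, 0.69]
ft_force: [0.2, -0.6, -0.1]
grip_width: 0.0852
```

```bash
python3 -c "
from h import *
rep((.4736,.2759,.34))"
```

```text
t 0.68 p [ 0.1567 -0.4733  0.3999] jaw -23.43 tilt xaxis [-0.0035  0.0105 -0.9999] j6 0.729 w 0.0852 F [ 0.2 -0.6 -0.1] T [-0.01 -0.02 -0.01]
rotvec tool [-0.     -0.0074 -0.0083]
shift now-axes [ 0.0667  0.8129 -0.0067]  after-turn axes [ 0.0599  0.8134 -0.0071]
```

Request:
{"op": "arm_command", "data": {
  "moves": [0.003,0.041,0,0,-0.007,-0.008,-1,0.003,0.041,0,0,0,0,-1,0.003,0.041,0,0,0,0,-1,0.003,0.041,0,0,0,0,-1,0.003,0.041,0,0,0,0,-1,0.003,0.041,0,0,0,0,-1,0.003,0.041,0,0,0,0,-1,0.003,0.041,0,0,0,0,-1,0.003,0.041,0,0,0,0,-1,0.003,0.041,0,0,0,0,-1,0.003,0.041,0,0,0,0,-1,0.003,0.041,0,0,0,0,-1,0.003,0.041,0,0,0,0,-1,0.003,0.041,0,0,0,0,-1,0.003,0.041,0,0,0,0,-1,0.003,0.041,0,0,0,0,-1]
}}

```text
clock: 2.02
eef_pos: [0.4157, 0.1348, 0.346]
tool_rot: [0.148, 0.692, -0.147, 0.691]
ft_force: [1.6, -0.6, 0.9]
grip_width: 0.0854
```

```bash
python3 -c "
from h import *
rep((.4736,.2759,.30),20)"
```

```text
t 2.02 p [0.4157 0.1348 0.346 ] jaw -24.1 tilt xaxis [-1.5e-03  9.0e-04 -1.0e+00] j6 2.305 w 0.0854 F [ 1.6 -0.6  0.9] T [-0.04  0.    0.04]
rotvec tool [-0.7697 -0.0016 -0.0008]
shift now-axes [ 0.046   0.1524 -0.0047]  after-turn axes [0.046  0.1128 0.1027]
```

Request:
{"op": "arm_command", "data": {
  "moves": [0.008,0.037,-0.001,0,0,0,-1,0.008,0.037,-0.001,0,0,0,-1,0.008,0.037,-0.001,0,0,0,-1,0.008,0.036,-0.001,0,0,0,-1,0,0,0,-0.11,0,0,-1,0,0,0,-0.11,0,0,-1,0,0,0,-0.11,0,0,-1,0,0,0,-0.11,0,0,-1,0,0,0,-0.11,0,0,-1,0,0,0,-0.11,0,0,-1,0,0,0,-0.11,0,0,-1,0,0,0,0,0,0,-1]
}}

```text
clock: 3.02
eef_pos: [0.4729, 0.2894, 0.3009]
tool_rot: [-0.142, 0.698, 0.14, 0.688]
ft_force: [1.1, 0.4, 0.3]
grip_width: 0.0856
```

```bash
python3 -c "
from h import *
rep((.4736,.2759,.23),20)"
```

```text
t 3.02 p [0.4729 0.2894 0.3009] jaw 23.08 tilt xaxis [-0.0141 -0.0057 -0.9999] j6 1.717 w 0.0856 F [1.1 0.4 0.3] T [-0.01 -0.04 -0.03]
rotvec tool [ 0.0537 -0.0152  0.0002]
shift now-axes [ 0.0709 -0.0127 -0.0036]  after-turn axes [ 0.0709 -0.0129 -0.0039]
```

Request:
{"op": "arm_command", "data": {
  "moves": [0.02,-0.006,-0.002,0,-0.015,0,-1,0.02,-0.006,-0.002,0,0,0,-1,0.01,-0.001,0,0,0,0,-1,0,0,0,0,0,0,-1]
}}

```text
clock: 3.35
eef_pos: [0.4741, 0.2757, 0.2492]
tool_rot: [-0.137, 0.693, 0.138, 0.694]
ft_force: [-0.1, 0.4, 0.3]
grip_width: 0.0852
```

```bash
python3 -c "
from h import *
rep((.4736,.2759,.18))"
```

```text
t 3.35 p [0.4741 0.2757 0.2492] jaw 22.46 tilt xaxis [ 0.0013  0.0011 -1.    ] j6 1.705 w 0.0852 F [-0.1  0.4  0.3] T [-0.03  0.05 -0.02]
rotvec tool [ 0.      0.0016 -0.0005]
shift now-axes [ 0.0692  0.0004 -0.0005]  after-turn axes [ 0.0692  0.0004 -0.0004]
```

Request:
{"op": "arm_command", "data": {
  "moves": [0.018,0,0,0,0,0,-1,0.018,0,0,0,0,0,-1,0.018,0,0,0,0,0,-1,0.012,0,0,0,0,0,-1,0,0,0,0,0,0,-1]
}}

```text
clock: 3.77
eef_pos: [0.4751, 0.2762, 0.1829]
tool_rot: [-0.133, 0.693, 0.134, 0.696]
ft_force: [-1.2, 0.2, -0.3]
grip_width: 0.0856
```

```bash
python3 -c "
from h import *
rep((.4736,.2759,.178))
cv2.imwrite('pics/s1.png',bot.camera('scene')[100:300,320:520,::-1].repeat(3,0).repeat(3,1))"
```

```text
t 3.77 p [0.4751 0.2762 0.1829] jaw 21.8 tilt xaxis [ 0.0031  0.0024 -1.    ] j6 1.717 w 0.0856 F [-1.2  0.2 -0.3] T [-0.04  0.   -0.04]
rotvec tool [ 0.      0.0038 -0.001 ]
shift now-axes [ 0.0049  0.0003 -0.0015]  after-turn axes [ 0.0049  0.0003 -0.0015]
```

View pics/s1.png

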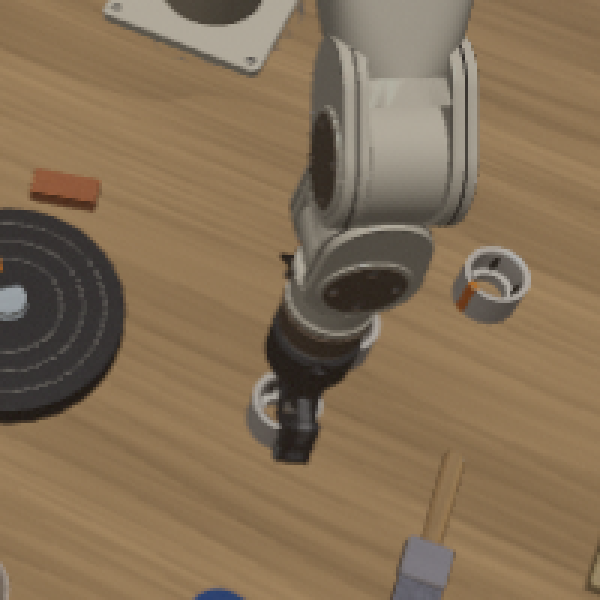

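The fingers straddle the target chuck (picture (285,415)). I'll make a small correction and then close.

Request:
{"op": "arm_command", "data": {
  "moves": [0.004,0,-0.001,0,0.004,-0.001,-1,0,0,0,0,0,0,1,0,0,0,0,0,0,1,0,0,0,0,0,0,1,0,0,0,0,0,0,1,0,0,0,0,0,0,1,0,0,0,0,0,0,1]
}}

```text
clock: 4.4
eef_pos: [0.4757, 0.277, 0.1844]
tool_rot: [-0.132, 0.692, 0.134, 0.697]
ft_force: [1.2, -0.2, -2.1]
grip_width: 0.0621
```

```bash
python3 -c "
from h import *
rep((.4736,.2759,.178))"
```

```text
t 4.4 p [0.4757 0.277  0.1844] jaw 21.65 tilt xaxis [ 0.0053  0.0032 -1.    ] j6 1.72 w 0.0621 F [ 1.2 -0.2 -2.1] T [ 0.02 -0.01 -0.02]
rotvec tool [ 0.      0.0061 -0.0011]
shift now-axes [ 0.0064 -0.0003 -0.0024]  after-turn axes [ 0.0064 -0.0003 -0.0024]
```

Request:
{"op": "arm_command", "data": {
  "moves": [-0.01,0,0,0,0.006,0,1,-0.03,0,0,0,0,0,1,-0.035,0,0,0,0,0,1,-0.035,0,0,0,0,0,1,-0.02,0,0,0,0,0,1,0,0,0,0,0,0,1]
}}

```text
clock: 4.9
eef_pos: [0.474, 0.2758, 0.3149]
tool_rot: [-0.134, 0.699, 0.132, 0.69]
ft_force: [0.0, 0.9, -2.1]
grip_width: 0.062
```

```bash
python3 -c "
from h import *
rep((.52,.008,.31),55)"
```

```text
t 4.9 p [0.474  0.2758 0.3149] jaw 21.62 tilt xaxis [-0.0111 -0.0053 -0.9999] j6 1.72 w 0.062 F [ 0.   0.9 -2.1] T [ 0.09 -0.1  -0.02]
rotvec tool [-0.5825 -0.0122 -0.0028]
shift now-axes [ 0.0058 -0.2659 -0.0559]  after-turn axes [ 0.0049 -0.1913 -0.193 ]
```

Request:
{"op": "arm_command", "data": {
  "moves": [0,-0.033,-0.007,0,-0.012,-0.003,1,0,-0.033,-0.007,0,0,0,1,0,-0.033,-0.007,0,0,0,1,0,-0.033,-0.007,0,0,0,1,0,-0.033,-0.007,0,0,0,1,0,-0.033,-0.007,0,0,0,1,0,-0.033,-0.007,0,0,0,1,0,-0.028,-0.006,0,0,0,1,0,0,0,-0.115,0,0,1,0,0,0,-0.115,0,0,1,0,0,0,-0.115,0,0,1,0,0,0,-0.115,0,0,1,0,0,0,-0.115,0,0,1,0,0,0,0,0,0,1]
}}

```text
clock: 6.07
eef_pos: [0.5157, 0.0022, 0.2942]
tool_rot: [-0.33, 0.63, 0.335, 0.617]
ft_force: [-0.4, -0.4, -1.6]
grip_width: 0.0617
```

```bash
python3 -c "
from h import *
rep((.52,.008,.27),55)"
```

```text
t 6.07 p [0.5157 0.0022 0.2942] jaw 56.14 tilt xaxis [-0.0191 -0.0029 -0.9998] j6 0.596 w 0.0617 F [-0.4 -0.4 -1.6] T [ 0.02  0.03 -0.01]
rotvec tool [ 0.0198 -0.0132 -0.0141]
shift now-axes [ 0.0241 -0.0007  0.0076]  after-turn axes [ 0.0242 -0.0002  0.0072]
```

Request:
{"op": "arm_command", "data": {
  "moves": [0.004,0,0.007,0,-0.013,-0.014,1,0,0,0,0,0,0,1,0,0,0,0,0,0,1]
}}

```text
clock: 6.32
eef_pos: [0.5181, 0.0078, 0.2861]
tool_rot: [-0.329, 0.627, 0.331, 0.623]
ft_force: [-0.6, -0.4, -2.6]
grip_width: 0.0619
```

```bash
python3 - <<'E'
from h import *
rep((.52,.008,.27),55)
for n,b in(("top",(270,370,150,250)),("scene",(270,370,130,230))):
    im=bot.camera(n)[:,:,::-1]; cv2.imwrite(f"pics/{n}2.png",im)
    cv2.imwrite(f"pics/{n}2c.png",cv2.resize(im[b[2]:b[3],b[0]:b[1]],None,fx=5,fy=5,interpolation=cv2.INTER_CUBIC))
E
```

```text
t 6.32 p [0.5181 0.0078 0.2861] jaw 55.67 tilt xaxis [-6.4e-03 -3.0e-04 -1.0e+00] j6 0.614 w 0.0619 F [-0.6 -0.4 -2.6] T [-0.04  0.04  0.02]
rotvec tool [ 0.0117 -0.0039 -0.005 ]
shift now-axes [ 0.016  -0.0015  0.0013]  after-turn axes [ 0.0161 -0.0014  0.0013]
```

View pics/top2c.png

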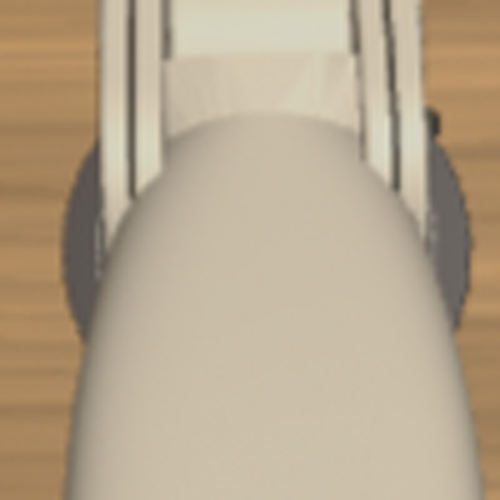

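View pics/scene2c.png

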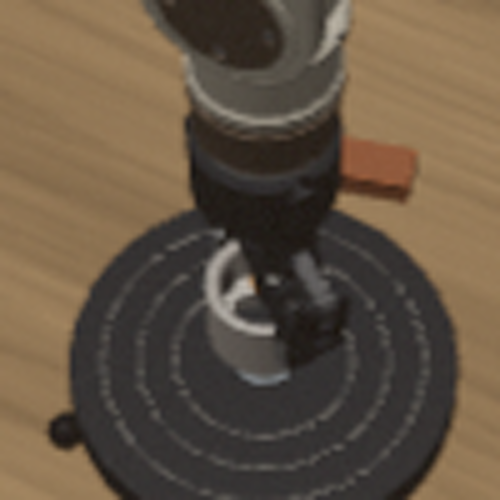

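The top view is blocked by the arm. The scene view shows the chuck held upright over the spindle, with the orange on its ledge at crop (252,283). I'll lower it gently.

Request:
{"op": "arm_command", "data": {
  "moves": [0.004,-0.001,0.001,0,-0.004,-0.005,1,0.003,-0.001,0.001,0,0,0,1,0,0,0,0,0,0,1]
}}

```text
clock: 6.67
eef_pos: [0.5212, 0.0082, 0.2789]
tool_rot: [-0.33, 0.625, 0.33, 0.626]
ft_force: [-0.3, -0.2, -2.1]
grip_width: 0.0616
```

```bash
python3 - <<'E'
from h import *
rep((.5203,.0082,.259),55)
E
```

```text
t 6.67 p [0.5212 0.0082 0.2789] jaw 55.61 tilt xaxis [ 1.2e-03  1.0e-04 -1.0e+00] j6 0.616 w 0.0616 F [-0.3 -0.2 -2.1] T [0.1  0.03 0.01]
rotvec tool [0.0106 0.0008 0.0009]
shift now-axes [ 0.0199  0.0007 -0.0005]  after-turn axes [ 0.0199  0.0007 -0.0005]
```

Request:
{"op": "arm_command", "data": {
  "moves": [0.003,0.001,0,0,0,0,1,0.003,0,0,0,0,0,1,0.003,0,0,0,0,0,1,0.002,0,0,0,0,0,1]
}}

```text
clock: 7.0
eef_pos: [0.5205, 0.0087, 0.2673]
tool_rot: [-0.33, 0.625, 0.329, 0.626]
ft_force: [-0.2, -0.3, -2.8]
grip_width: 0.0617
```

```bash
python3 - <<'E'
from h import *
rep((.5203,.0082,.259),55)
E
```

```text
t 7.0 p [0.5205 0.0087 0.2673] jaw 55.57 tilt xaxis [ 2.1e-03  1.0e-04 -1.0e+00] j6 0.618 w 0.0617 F [-0.2 -0.3 -2.8] T [-0.02  0.01 -0.04]
rotvec tool [0.0099 0.0012 0.0017]
shift now-axes [ 0.0083 -0.0001 -0.0005]  after-turn axes [ 0.0083 -0.0001 -0.0005]
```

Request:
{"op": "arm_command", "data": {
  "moves": [0.003,0,0,0,0,0,1,0.003,0,0,0,0,0,1,0.002,0,0,0,0,0,1]
}}

```text
clock: 7.25
eef_pos: [0.5204, 0.0087, 0.2584]
tool_rot: [-0.33, 0.625, 0.329, 0.626]
ft_force: [-0.2, 0.4, -3.4]
grip_width: 0.0617
```

```bash
python3 - <<'E'
from h import *
rep((.5203,.0082,.259),55)
E
```

```text
t 7.25 p [0.5204 0.0087 0.2584] jaw 55.56 tilt xaxis [ 0.0019  0.     -1.    ] j6 0.618 w 0.0617 F [-0.2  0.4 -3.4] T [0.02 0.07 0.01]
rotvec tool [0.0098 0.0011 0.0016]
shift now-axes [-0.0006 -0.0001 -0.0005]  after-turn axes [-0.0006 -0.0001 -0.0005]
```

Request:
{"op": "arm_command", "data": {
  "moves": [0.001,0,0,0,0,0,1,0.001,0,0,0,0,0,1,0.001,0,0,0,0,0,1]
}}

```text
clock: 7.5
eef_pos: [0.5202, 0.0086, 0.2578]
tool_rot: [-0.33, 0.625, 0.329, 0.627]
ft_force: [-2.5, -0.1, 3.5]
grip_width: 0.0616
```

```bash
python3 - <<'E'
from h import *
rep((.5203,.0082,.259),55)
im=bot.camera("scene")[:,:,::-1]; cv2.imwrite("pics/s3.png",cv2.resize(im[130:230,270:370],None,fx=5,fy=5,interpolation=cv2.INTER_CUBIC))
E
```

```text
t 7.5 p [0.5202 0.0086 0.2578] jaw 55.56 tilt xaxis [ 3.e-03  3.e-04 -1.e+00] j6 0.617 w 0.0616 F [-2.5 -0.1  3.5] T [0.07 0.55 0.  ]
rotvec tool [0.0098 0.0019 0.0023]
shift now-axes [-0.0012 -0.0003 -0.0003]  after-turn axes [-0.0012 -0.0003 -0.0003]
```

View pics/s3.png

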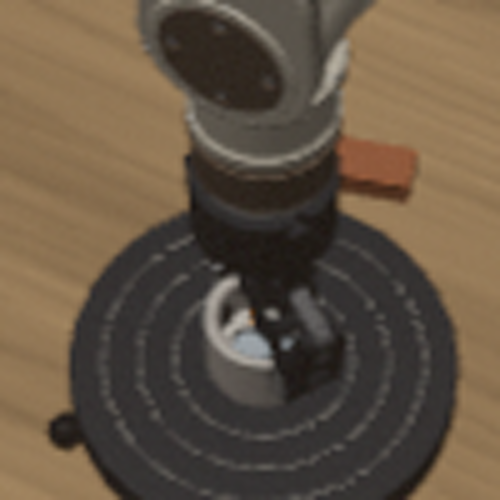

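The chuck is in contact at the expected height, and the spindle's top shows inside the bore. I'll release and rise.

Request:
{"op": "arm_command", "data": {
  "moves": [0,0,0,0,0,0,-1,0,0,0,0,0,0,-1,0,0,0,0,0,0,-1,0,0,0,0,0,0,-1,-0.02,0,0,0,0,0,-1,-0.03,0,0,0,0,0,-1,-0.035,0,0,0,0,0,-1,-0.035,0,0,0,0,0,-1]
}}

```text
clock: 8.22
eef_pos: [0.518, 0.0086, 0.3731]
tool_rot: [-0.327, 0.63, 0.332, 0.622]
ft_force: [0.7, 0.6, 0.1]
grip_width: 0.0855
```

```bash
python3 - <<'E'
from h import *
rep((.4013,-.279,.36),0)
E
```

```text
t 8.22 p [0.518  0.0086 0.3731] jaw 55.56 tilt xaxis [-1.300e-02 -1.000e-04 -9.999e-01] j6 0.618 w 0.0855 F [0.7 0.6 0.1] T [ 0.04 -0.09  0.01]
rotvec tool [ 0.9697 -0.012  -0.0062]
shift now-axes [ 0.0146 -0.0665 -0.3031]  after-turn axes [ 0.0131 -0.2876 -0.1167]
```

Request:
{"op": "arm_command", "data": {
  "moves": [0.002,-0.008,-0.038,0,-0.012,-0.006,-1,0.002,-0.008,-0.038,0,0,0,-1,0.002,-0.008,-0.038,0,0,0,-1,0.002,-0.008,-0.038,0,0,0,-1,0.002,-0.008,-0.038,0,0,0,-1,0.002,-0.008,-0.038,0,0,0,-1,0.002,-0.008,-0.038,0,0,0,-1,0.002,-0.008,-0.035,0,0,0,-1,0,0,0,0.12,0,0,-1,0,0,0,0.12,0,0,-1,0,0,0,0.12,0,0,-1,0,0,0,0.12,0,0,-1,0,0,0,0.12,0,0,-1,0,0,0,0.12,0,0,-1,0,0,0,0.12,0,0,-1,0,0,0,0.12,0,0,-1,0,0,0,0.12,0,0,-1,0,0,0,0.12,0,0,-1,0,0,0,0.12,0,0,-1,0,0,0,0.12,0,0,-1]
}}

```text
clock: 9.88
eef_pos: [0.402, -0.2916, 0.3637]
tool_rot: [0.182, 0.674, -0.176, 0.694]
ft_force: [0.7, -0.1, -0.3]
grip_width: 0.0856
```

```bash
python3 - <<'E'
from h import *
rep((.4013,-.279,.30),-35)
for n,b in(("top",(270,370,150,250)),("scene",(270,370,150,250))):
    im=bot.camera(n)[:,:,::-1]; cv2.imwrite(f"pics/{n}4.png",im)
    cv2.imwrite(f"pics/{n}4c.png",cv2.resize(im[b[2]:b[3],b[0]:b[1]],None,fx=5,fy=5,interpolation=cv2.INTER_CUBIC))
E
```

```text
t 9.88 p [ 0.402  -0.2916  0.3637] jaw -29.35 tilt xaxis [ 3.000e-02  1.000e-04 -9.995e-01] j6 1.451 w 0.0856 F [ 0.7 -0.1 -0.3] T [-0.02  0.03 -0.02]
rotvec tool [ 0.0988  0.0254 -0.016 ]
shift now-axes [ 0.0637  0.0097 -0.0085]  after-turn axes [ 0.0637  0.0099 -0.0078]
```

View pics/top4c.png

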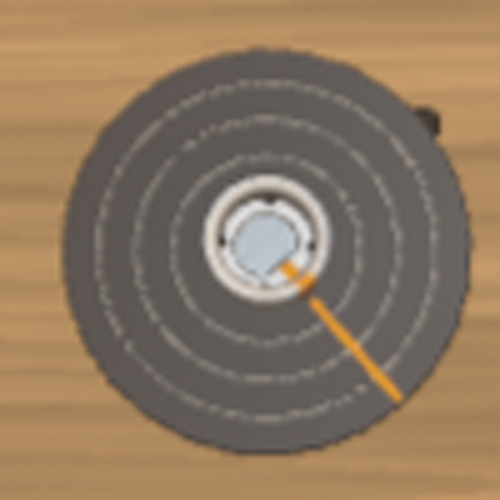

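View pics/scene4c.png

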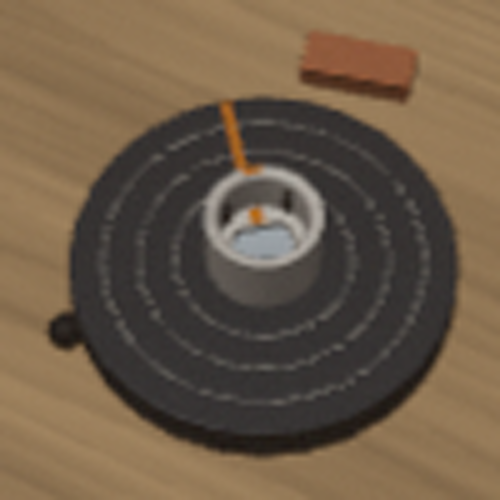

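The chuck sits on the wheel with the orange stripes in line (top crop (295,275) to (400,400)) and the spindle showing inside. Now the cup.

```bash
python3 - <<'E'
from h import *
for n,b in(("top",(305,340,180,215)),("scene",(305,340,178,208))):
    im=cv2.imread(f"pics/{n}4.png"); h=cv2.cvtColor(im,cv2.COLOR_BGR2HSV)
    m=cv2.inRange(h,(0,0,150),(180,45,255))|orange(im); o=np.zeros_like(m); o[b[2]:b[3],b[0]:b[1]]=m[b[2]:b[3],b[0]:b[1]]
    c=max(cv2.findContours(o,cv2.RETR_EXTERNAL,cv2.CHAIN_APPROX_NONE)[0],key=cv2.contourArea)[:,0]
    print(n,circ(n,c,.119),cv2.boundingRect(c))
E
```

```text
top (array([0.52080001, 0.0083392 ]), np.float64(0.03110407975725704), np.float64(0.00020183206264277193), 41) (311, 185, 25, 25)
scene (array([0.52175611, 0.00931744]), np.float64(0.028935864636058174), np.float64(0.0007662934884694102), 67) (312, 184, 22, 19)
```

Request:
{"op": "arm_command", "data": {
  "moves": [0.02,0.005,-0.004,0.1,0.025,-0.016,-1,0.025,0.005,-0.004,0,0,0,-1,0,0,0,0,0,0,-1,0,0,0,0,0,0,-1]
}}

```text
clock: 10.32
eef_pos: [0.4019, -0.2794, 0.3192]
tool_rot: [0.207, 0.674, -0.209, 0.677]
ft_force: [0.7, -0.8, 0.1]
grip_width: 0.0855
```

```bash
python3 - <<'E'
from h import *
rep((.4013,-.279,.213),-35)
E
```

```text
t 10.32 p [ 0.4019 -0.2794  0.3192] jaw -34.25 tilt xaxis [ 0.003  -0.0035 -1.    ] j6 1.561 w 0.0855 F [ 0.7 -0.8  0.1] T [-0.02 -0.02 -0.04]
rotvec tool [0.0131 0.0044 0.0012]
shift now-axes [ 0.1062  0.0002 -0.0012]  after-turn axes [ 0.1062  0.     -0.0008]
```

Request:
{"op": "arm_command", "data": {
  "moves": [0.022,0,-0.001,0.013,0.004,0,-1,0.022,0,0,0,0,0,-1,0.022,0,0,0,0,0,-1,0.02,0,0,0,0,0,-1,0.012,0,0,0,0,0,-1,0,0,0,0,0,0,-1]
}}

```text
clock: 10.82
eef_pos: [0.4054, -0.2833, 0.2262]
tool_rot: [0.206, 0.67, -0.211, 0.681]
ft_force: [0.3, -0.5, 0.4]
grip_width: 0.0854
```

```bash
python3 - <<'E'
from h import *
rep((.4013,-.279,.213),-35)
E
```

```text
t 10.82 p [ 0.4054 -0.2833  0.2262] jaw -34.33 tilt xaxis [ 0.0122 -0.0104 -0.9999] j6 1.56 w 0.0854 F [ 0.3 -0.5  0.4] T [-0.03  0.    0.  ]
rotvec tool [0.0117 0.0159 0.0016]
shift now-axes [ 0.0132  0.0012 -0.006 ]  after-turn axes [ 0.0132  0.0011 -0.0058]
```

Request:
{"op": "arm_command", "data": {
  "moves": [0.006,0.001,-0.005,0,0.016,0.001,-1,0.006,0,-0.001,0,0,0,-1,0,0,0,0,0,0,-1]
}}

```text
clock: 11.07
eef_pos: [0.4022, -0.2804, 0.2164]
tool_rot: [0.207, 0.675, -0.209, 0.677]
ft_force: [0.6, -0.4, 0.9]
grip_width: 0.0856
```

```bash
python3 - <<'E'
from h import *
rep((.4013,-.279,.213),-35)
im=bot.camera("scene")[:,:,::-1]; cv2.imwrite("pics/s5.png",cv2.resize(im[80:180,200:320],None,fx=5,fy=5,interpolation=cv2.INTER_CUBIC))
E
```

```text
t 11.07 p [ 0.4022 -0.2804  0.2164] jaw -34.21 tilt xaxis [ 0.0022 -0.0023 -1.    ] j6 1.559 w 0.0856 F [ 0.6 -0.4  0.9] T [-0.01 -0.   -0.03]
rotvec tool [0.0138 0.0031 0.0007]
shift now-axes [ 0.0034  0.0006 -0.0016]  after-turn axes [ 0.0034  0.0006 -0.0015]
```

View pics/s5.png

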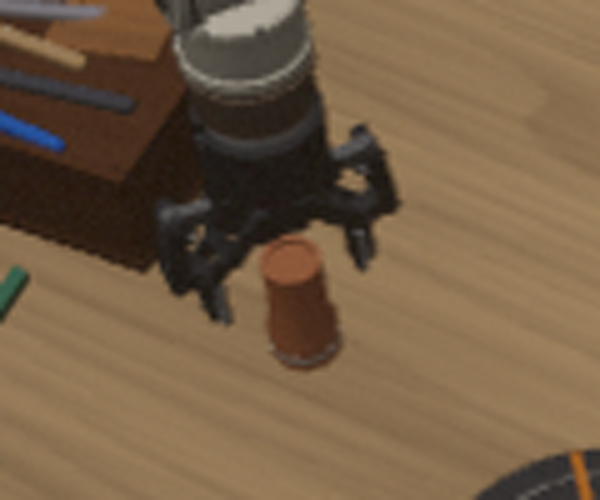

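The cup stands midway between the open fingers (crop (300,300)). I'll go down 3 mm and close.

Request:
{"op": "arm_command", "data": {
  "moves": [0.003,0.0005,-0.001,0,0.003,0,-1,0,0,0,0,0,0,1,0,0,0,0,0,0,1,0,0,0,0,0,0,1,0,0,0,0,0,0,1,0,0,0,0,0,0,1,0,0,0,0,0,0,1,0,0,0,0,0,0,1,0,0,0,0,0,0,1]
}}

```text
clock: 11.87
eef_pos: [0.4026, -0.2799, 0.2165]
tool_rot: [0.207, 0.674, -0.208, 0.678]
ft_force: [-0.5, 0.3, 1.8]
grip_width: 0.0369
```

```bash
python3 - <<'E'
from h import *
rep((.4013,-.279,.213))
E
```

```text
t 11.87 p [ 0.4026 -0.2799  0.2165] jaw -34.15 tilt xaxis [ 0.0039 -0.0037 -1.    ] j6 1.56 w 0.0369 F [-0.5  0.3  1.8] T [ 0.07  0.02 -0.05]
rotvec tool [-0.      0.0053  0.0008]
shift now-axes [ 0.0035  0.     -0.0017]  after-turn axes [ 0.0035  0.     -0.0016]
```

Request:
{"op": "arm_command", "data": {
  "moves": [-0.01,0,0,0,0.005,0.001,1,-0.03,0,0,0,0,0,1,-0.035,0,0,0,0,0,1,-0.035,0,0,0,0,0,1,-0.035,0,0,0,0,0,1,-0.015,0,0,0,0,0,1,0,0,0,0,0,0,1]
}}

```text
clock: 12.45
eef_pos: [0.4014, -0.2791, 0.3788]
tool_rot: [0.209, 0.68, -0.206, 0.672]
ft_force: [1.2, 0.5, -1.8]
grip_width: 0.0368
```

```bash
python3 - <<'E'
from h import *
rep((.5205,.0085,.375))
E
```

```text
t 12.45 p [ 0.4014 -0.2791  0.3788] jaw -34.15 tilt xaxis [-0.0095  0.0069 -0.9999] j6 1.559 w 0.0368 F [ 1.2  0.5 -1.8] T [-0.04 -0.09  0.01]
rotvec tool [-0.     -0.0117 -0.0003]
shift now-axes [ 0.0047  0.3049 -0.0629]  after-turn axes [ 0.0038  0.3049 -0.0629]
```

Request:
{"op": "arm_command", "data": {
  "moves": [0,0.035,-0.007,0,-0.011,0,1,0,0.035,-0.007,0,0,0,1,0,0.035,-0.007,0,0,0,1,0,0.035,-0.007,0,0,0,1,0,0.035,-0.007,0,0,0,1,0,0.035,-0.007,0,0,0,1,0,0.035,-0.007,0,0,0,1,0,0.03,-0.007,0,0,0,1,0,0.012,-0.003,0,0,0,1,0,0,0,0,0,0,1,0,0,0,0,0,0,1]
}}

```text
clock: 13.37
eef_pos: [0.5175, 0.0017, 0.3627]
tool_rot: [0.208, 0.68, -0.212, 0.67]
ft_force: [0.0, -0.1, -0.9]
grip_width: 0.0365
```

```bash
python3 - <<'E'
from h import *
rep((.5205,.0085,.352))
E
```

```text
t 13.37 p [0.5175 0.0017 0.3627] jaw -34.55 tilt xaxis [-1.480e-02 -7.000e-04 -9.999e-01] j6 2.177 w 0.0365 F [ 0.  -0.1 -0.9] T [-0.   -0.02 -0.04]
rotvec tool [ 0.0001 -0.0117  0.009 ]
shift now-axes [ 0.0106  0.0074 -0.0013]  after-turn axes [ 0.0107  0.0073 -0.0014]
```

Request:
{"op": "arm_command", "data": {
  "moves": [0.002,0.007,-0.001,0,-0.012,0.009,1,0.001,0,0,0,0,0,1,0,0,0,0,0,0,1]
}}

```text
clock: 13.62
eef_pos: [0.5197, 0.0067, 0.3565]
tool_rot: [0.21, 0.676, -0.211, 0.674]
ft_force: [-0.2, -0.3, -1.0]
grip_width: 0.037
```

```bash
python3 - <<'E'
from h import *
rep((.5205,.0085,.352))
im=bot.camera("scene")[:,:,::-1]; cv2.imwrite("pics/s6f.png",im); cv2.imwrite("pics/s6.png",cv2.resize(im[120:230,270:370],None,fx=5,fy=5,interpolation=cv2.INTER_CUBIC))
E
```

```text
t 13.62 p [0.5197 0.0067 0.3565] jaw -34.69 tilt xaxis [-0.0033 -0.001  -1.    ] j6 2.189 w 0.037 F [-0.2 -0.3 -1. ] T [0.02 0.01 0.03]
rotvec tool [ 0.     -0.0022  0.0027]
shift now-axes [ 0.0045  0.002  -0.0003]  after-turn axes [ 0.0045  0.0019 -0.0003]
```

View pics/s6.png

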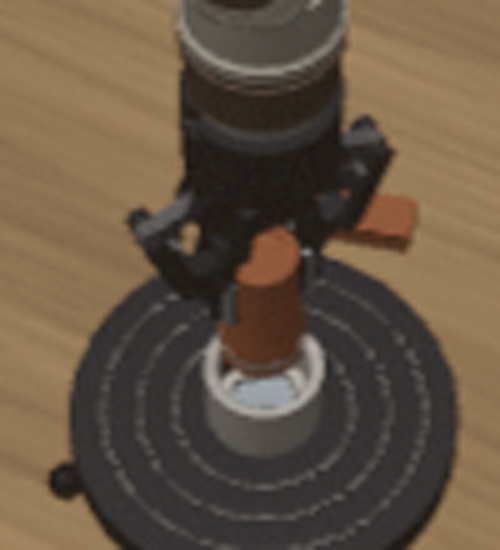

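The cup hangs upright over the chuck (rim at crop (262,360)). I'll lower it to just above the pads.

Request:
{"op": "arm_command", "data": {
  "moves": [0.006,0.001,0,0,-0.002,0.003,1,0.006,0.001,0,0,0,0,1,0.002,0,0,0,0,0,1]
}}

```text
clock: 13.92
eef_pos: [0.5207, 0.0062, 0.3424]
tool_rot: [0.213, 0.674, -0.212, 0.675]
ft_force: [0.1, -0.5, -1.4]
grip_width: 0.0369
```

```bash
python3 - <<'E'
from h import *
rep((.5205,.0085,.325))
E
```

```text
t 13.92 p [0.5207 0.0062 0.3424] jaw -34.92 tilt xaxis [ 2.5e-03  3.0e-04 -1.0e+00] j6 2.192 w 0.0369 F [ 0.1 -0.5 -1.4] T [-0.04  0.04  0.  ]
rotvec tool [ 0.      0.0019 -0.0017]
shift now-axes [ 0.0174  0.0018 -0.0015]  after-turn axes [ 0.0174  0.0018 -0.0015]
```

Request:
{"op": "arm_command", "data": {
  "moves": [0.003,0.002,-0.001,0,0.002,-0.002,1,0.003,0.001,-0.001,0,0,0,1,0.001,0,0,0,0,0,1]
}}

```text
clock: 14.17
eef_pos: [0.5204, 0.0092, 0.334]
tool_rot: [0.213, 0.675, -0.213, 0.674]
ft_force: [0.6, -0.2, -1.4]
grip_width: 0.0368
```

```bash
python3 - <<'E'
from h import *
rep((.5205,.0085,.325))
E
```

```text
t 14.17 p [0.5204 0.0092 0.334 ] jaw -35.02 tilt xaxis [-1.6e-03 -2.0e-04 -1.0e+00] j6 2.2 w 0.0368 F [ 0.6 -0.2 -1.4] T [0.06 0.03 0.01]
rotvec tool [ 0.     -0.0011  0.0011]
shift now-axes [ 0.009  -0.0006  0.0005]  after-turn axes [ 0.009  -0.0006  0.0005]
```

Request:
{"op": "arm_command", "data": {
  "moves": [0.003,-0.0005,0,0,-0.001,0.001,1,0.003,0,0,0,0,0,1,0.002,0,0,0,0,0,1]
}}

```text
clock: 14.42
eef_pos: [0.5203, 0.009, 0.3255]
tool_rot: [0.213, 0.674, -0.213, 0.675]
ft_force: [0.6, -0.1, -1.6]
grip_width: 0.037
```

```bash
python3 - <<'E'
from h import *
rep((.5205,.0085,.325))
E
```

```text
t 14.42 p [0.5203 0.009  0.3255] jaw -35.0 tilt xaxis [ 5.e-04 -1.e-04 -1.e+00] j6 2.199 w 0.037 F [ 0.6 -0.1 -1.6] T [-0.03 -0.03 -0.01]
rotvec tool [ 0.      0.0004 -0.0002]
shift now-axes [ 0.0005 -0.0003  0.0005]  after-turn axes [ 0.0005 -0.0003  0.0005]
```

Request:
{"op": "arm_command", "data": {
  "moves": [0.001,0,0,-0.12,0,0,1,0.001,0,0,-0.12,0,0,1,0.001,0,0,-0.12,0,0,1,0.001,0,0,-0.12,0,0,1,0.001,0,0,-0.12,0,0,1,0.001,0,0,-0.12,0,0,1]
}}

```text
clock: 14.92
eef_pos: [0.5205, 0.0089, 0.3204]
tool_rot: [-0.049, 0.704, 0.048, 0.706]
ft_force: [-2.4, -0.1, 3.2]
grip_width: 0.0368
```

```bash
python3 - <<'E'
from h import *
rep((.5205,.0085,.305))
E
```

```text
t 14.92 p [0.5205 0.0089 0.3204] jaw 7.84 tilt xaxis [ 0.0028 -0.001  -1.    ] j6 1.451 w 0.0368 F [-2.4 -0.1  3.2] T [-0.13  0.68 -0.17]
rotvec tool [-0.      0.0027  0.0013]
shift now-axes [ 0.0154 -0.0004 -0.0001]  after-turn axes [ 0.0154 -0.0004 -0.    ]
```

Request:
{"op": "arm_command", "data": {
  "moves": [0.0015,0,0,-0.12,0.003,0.001,1,0.0015,0,0,-0.12,0,0,1,0.0015,0,0,-0.12,0,0,1,0.0015,0,0,-0.12,0,0,1,0.0015,0,0,-0.12,0,0,1,0.0015,0,0,-0.12,0,0,1,0.0015,0,0,-0.12,0,0,1,0.0015,0,0,-0.12,0,0,1]
}}

```text
clock: 15.58
eef_pos: [0.5194, 0.0088, 0.3173]
tool_rot: [-0.381, 0.594, 0.379, 0.599]
ft_force: [-3.4, 0.3, 6.8]
grip_width: 0.037
```

```bash
python3 - <<'E'
from h import *
rep((.5205,.0085,.305))
E
```

```text
t 15.58 p [0.5194 0.0088 0.3173] jaw 65.03 tilt xaxis [ 0.007   0.0012 -1.    ] j6 0.452 w 0.037 F [-3.4  0.3  6.8] T [ 0.14  0.81 -0.54]
rotvec tool [-0.      0.0041  0.0058]
shift now-axes [ 0.0123 -0.0011  0.0002]  after-turn axes [ 0.0123 -0.0011  0.0002]
```

Request:
{"op": "arm_command", "data": {
  "moves": [0.003,-0.001,0,-0.12,0.004,0.006,1,0.003,0,0,-0.12,0,0,1,0.003,0,0,-0.12,0,0,1,0.003,0,0,-0.12,0,0,1,0.003,0,0,-0.12,0,0,1,0.003,0,0,-0.12,0,0,1]
}}

```text
clock: 16.08
eef_pos: [0.5189, 0.0087, 0.313]
tool_rot: [0.575, -0.413, -0.57, -0.418]
ft_force: [-4.4, -2.9, 10.8]
grip_width: 0.0368
```

```bash
python3 - <<'E'
from h import *
rep((.5205,.0085,.305))
E
```

```text
t 16.08 p [0.5189 0.0087 0.313 ] jaw 108.02 tilt xaxis [ 0.0107  0.0023 -0.9999] j6 -0.298 w 0.0368 F [-4.4 -2.9 10.8] T [-0.65  0.99 -0.29]
rotvec tool [ 0.     -0.0012  0.0109]
shift now-axes [ 0.0081 -0.0014 -0.0007]  after-turn axes [ 0.008  -0.0015 -0.0007]
```

Request:
{"op": "arm_command", "data": {
  "moves": [0.003,-0.002,-0.001,-0.12,-0.001,0.011,1,0.003,-0.0005,0,-0.12,0,0.003,1,0.003,-0.0005,0,-0.12,0,0.003,1,0.003,0,0,-0.12,0,0,1,0.003,0,0,-0.12,0,0,1,0.003,0,0,-0.12,0,0,1]
}}

```text
clock: 16.58
eef_pos: [0.5196, 0.0092, 0.3084]
tool_rot: [0.685, -0.178, -0.683, -0.177]
ft_force: [-4.9, -0.3, 12.8]
grip_width: 0.0371
```

```bash
python3 - <<'E'
from h import *
rep((.5205,.0085,.305))
E
```

```text
t 16.58 p [0.5196 0.0092 0.3084] jaw 150.91 tilt xaxis [ 0.0025 -0.0018 -1.    ] j6 -1.045 w 0.0371 F [-4.9 -0.3 12.8] T [-0.23  1.27 -0.59]
rotvec tool [-0.     -0.003  -0.0004]
shift now-axes [ 0.0034  0.0002 -0.0011]  after-turn axes [ 0.0034  0.0002 -0.0011]
```

Request:
{"op": "arm_command", "data": {
  "moves": [0.003,0,-0.001,-0.12,-0.003,0,1,0.003,0,0,-0.12,0,0,1,0.003,0,0,-0.12,0,0,1,0.003,0,0,-0.12,0,0,1]
}}

```text
clock: 16.92
eef_pos: [0.5188, 0.0083, 0.3056]
tool_rot: [0.709, -0.003, -0.705, -0.003]
ft_force: [-6.2, 0.6, 15.5]
grip_width: 0.037
```

```bash
python3 - <<'E'
from h import *
rep((.5205,.0085,.305))
E
```

```text
t 16.92 p [0.5188 0.0083 0.3056] jaw 179.47 tilt xaxis [ 5.3e-03 -3.0e-04 -1.0e+00] j6 -1.546 w 0.037 F [-6.2  0.6 15.5] T [ 0.16  1.58 -0.52]
rotvec tool [-0.     -0.0053 -0.0002]
shift now-axes [ 0.0006 -0.0002 -0.0017]  after-turn axes [ 0.0006 -0.0002 -0.0017]
```

Request:
{"op": "arm_command", "data": {
  "moves": [0.003,0,-0.002,-0.12,-0.005,0,1,0.003,0,0,-0.12,0,0,1,0.003,0,0,-0.12,0,0,1,0.003,0,0,-0.12,0,0,1]
}}

```text
clock: 17.25
eef_pos: [0.5187, 0.0083, 0.3055]
tool_rot: [0.688, 0.171, -0.684, 0.172]
ft_force: [-8.0, -0.4, 17.8]
grip_width: 0.0368
```

```bash
python3 - <<'E'
from h import *
rep((.5205,.0085,.305))
E
```

```text
t 17.25 p [0.5187 0.0083 0.3055] jaw -151.96 tilt xaxis [ 5.7e-03  8.0e-04 -1.0e+00] j6 -2.044 w 0.0368 F [-8.  -0.4 17.8] T [-0.08  2.03 -0.48]
rotvec tool [-0.     -0.0054 -0.002 ]
shift now-axes [ 0.0006  0.0007 -0.0017]  after-turn axes [ 0.0005  0.0007 -0.0017]
```

Request:
{"op": "arm_command", "data": {
  "moves": [0.005,0.001,-0.002,0.12,-0.005,-0.002,1,0.005,0,-0.0005,0.12,0,0,1,0.005,0,-0.0005,0.12,0,0,1,0.005,0,0,0.12,0,0,1]
}}

```text
clock: 17.58
eef_pos: [0.5196, 0.0086, 0.305]
tool_rot: [0.711, 0.001, -0.703, 0.002]
ft_force: [-12.1, -1.3, 31.6]
grip_width: 0.0369
```

```bash
python3 - <<'E'
from h import *
rep((.5205,.0085,.305))
im=bot.camera("scene")[:,:,::-1]; cv2.imwrite("pics/s7.png",cv2.resize(im[120:230,270:370],None,fx=5,fy=5,interpolation=cv2.INTER_CUBIC))
E
```

```text
t 17.58 p [0.5196 0.0086 0.305 ] jaw -179.76 tilt xaxis [ 0.0116 -0.0022 -0.9999] j6 -1.558 w 0.0369 F [-12.1  -1.3  31.6] T [-0.19  3.95  0.84]
rotvec tool [-0.     -0.0116 -0.0023]
shift now-axes [-0.      0.0001 -0.0009]  after-turn axes [-0.      0.0001 -0.0009]
```

View pics/s7.png

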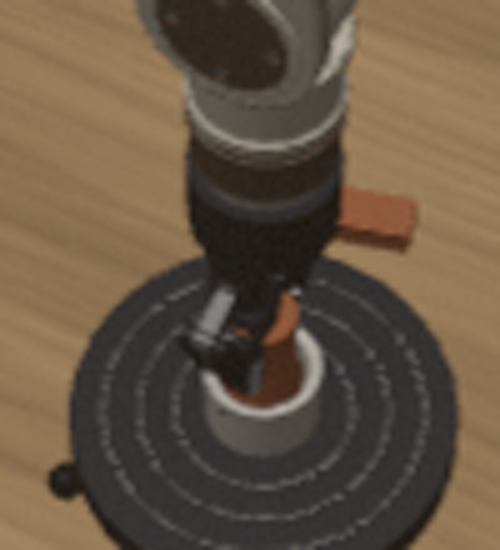

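The cup sits deep in the chuck. At 32 N its height no longer changes and is at the expected home value, so I'll relieve the load, release and rise.

Request:
{"op": "arm_command", "data": {
  "moves": [0,0,0,0,-0.006,0,1,0,0,0,0,0,0,1,0,0,0,0,0,0,1]
}}

```text
clock: 17.88
eef_pos: [0.519, 0.0089, 0.3072]
tool_rot: [0.71, -0.001, -0.704, -0.0]
ft_force: [-0.4, -0.5, -1.7]
grip_width: 0.0369
```

```bash
python3 - <<'E'
from h import *
rep((.5205,.0085,.305))
E
```

```text
t 17.88 p [0.519  0.0089 0.3072] jaw 179.91 tilt xaxis [ 0.0091 -0.0011 -1.    ] j6 -1.552 w 0.0369 F [-0.4 -0.5 -1.7] T [-0.03  0.02 -0.01]
rotvec tool [-0.     -0.0091 -0.0011]
shift now-axes [ 0.0022  0.0004 -0.0015]  after-turn axes [ 0.0022  0.0004 -0.0015]
```

Unloading let the hand rise 2 mm, possibly with the cup. I'll twist down again and open while still pressing.

Request:
{"op": "arm_command", "data": {
  "moves": [0.004,0,-0.001,0.12,-0.009,-0.001,1,0.004,0,0,0.12,0,0,1,0.004,0,0,0.12,0,0,1,0.004,0,0,0.12,0,0,1,0.004,0,0,0.12,0,0,1]
}}

```text
clock: 18.3
eef_pos: [0.519, 0.0093, 0.305]
tool_rot: [0.677, -0.213, -0.67, -0.215]
ft_force: [-8.3, 0.9, 25.7]
grip_width: 0.0366
```

```bash
python3 - <<'E'
from h import *
rep((.5205,.0085,.305))
E
```

```text
t 18.3 p [0.519  0.0093 0.305 ] jaw 144.71 tilt xaxis [ 1.e-02  2.e-04 -1.e+00] j6 -0.937 w 0.0366 F [-8.3  0.9 25.7] T [0.3  2.56 0.83]
rotvec tool [ 0.     -0.008   0.0059]
shift now-axes [ 0.0001 -0.0003 -0.0017]  after-turn axes [ 0.     -0.0003 -0.0017]
```

Now I'll open while pressing lightly.

Request:
{"op": "arm_command", "data": {
  "moves": [0.003,0,0,0,0,0,-1,0.001,0,0,0,0,0,-1,0,0,0,0,0,0,-1,0,0,0,0,0,0,-1,0,0,0,0,0,0,-1,0,0,0,0,0,0,-1,0,0,0,0,0,0,-1]
}}

```text
clock: 18.88
eef_pos: [0.5202, 0.0092, 0.301]
tool_rot: [0.678, -0.213, -0.67, -0.216]
ft_force: [0.0, -0.0, 0.7]
grip_width: 0.0856
```

```bash
python3 - <<'E'
from h import *
rep((.5205,.0085,.305))
E
```

```text
t 18.88 p [0.5202 0.0092 0.301 ] jaw 144.66 tilt xaxis [ 1.240e-02 -2.000e-04 -9.999e-01] j6 -0.936 w 0.0856 F [ 0.  -0.   0.7] T [ 0.04  0.01 -0.01]
rotvec tool [ 0.     -0.0102  0.007 ]
shift now-axes [-0.004   0.0004 -0.0007]  after-turn axes [-0.004   0.0004 -0.0006]
```

Request:
{"op": "arm_command", "data": {
  "moves": [-0.015,0,0,0,-0.01,0.007,-1,-0.035,0,0,0,0,0,-1,-0.035,0,0,0,0,0,-1,-0.035,0,0,0,0,0,-1,-0.02,0,0,0,0,0,-1,0,0,0,0,0,0,-1]
}}

```text
clock: 19.38
eef_pos: [0.5196, 0.0091, 0.4414]
tool_rot: [-0.669, 0.216, 0.678, 0.213]
ft_force: [0.1, -0.6, 0.0]
grip_width: 0.0851
```

```bash
python3 - <<'E'
from h import *
rep((.36,-.28,.43))
E
```

```text
t 19.38 p [0.5196 0.0091 0.4414] jaw 144.7 tilt xaxis [-1.370e-02 -5.000e-04 -9.999e-01] j6 -0.937 w 0.0851 F [ 0.1 -0.6  0. ] T [-0.   -0.04  0.04]
rotvec tool [ 0.      0.0109 -0.0083]
shift now-axes [ 0.0137  0.328  -0.0369]  after-turn axes [ 0.0114  0.3282 -0.0368]
```

Request:
{"op": "arm_command", "data": {
  "moves": [0,0.036,-0.004,0,0.01,-0.008,-1,0,0.036,-0.004,0,0,0,-1,0,0.036,-0.004,0,0,0,-1,0,0.036,-0.004,0,0,0,-1,0,0.036,-0.004,0,0,0,-1,0,0.036,-0.004,0,0,0,-1,0,0.036,-0.004,0,0,0,-1,0,0.036,-0.004,0,0,0,-1,0,0,0,0,0,0,-1,0,0,0,0,0,0,-1]
}}

```text
clock: 20.22
eef_pos: [0.3754, -0.2541, 0.4332]
tool_rot: [-0.673, 0.211, 0.676, 0.213]
ft_force: [0.5, 0.5, -0.1]
grip_width: 0.0853
```

```bash
python3 - <<'E'
from h import *
rep()
O=np.zeros((500,800,3),np.uint8)
for i,n in enumerate(("top","scene")):
    im=bot.camera(n)[:,:,::-1].copy(); cv2.imwrite(f"pics/{n}8.png",im)
    x=cv2.resize(im[150:230,285:365],None,fx=5,fy=5,interpolation=cv2.INTER_CUBIC); O[:400,i*400:i*400+400]=x
    h=cv2.cvtColor(im,cv2.COLOR_BGR2HSV)
    m=cv2.inRange(h,(0,0,150),(180,60,255))|orange(im)|cv2.inRange(h,(0,125,40),(12,255,255)); b=(305,342,176,215); o=np.zeros_like(m); o[b[2]:b[3],b[0]:b[1]]=m[b[2]:b[3],b[0]:b[1]]
    for z,P in((.173,(.5205,.0085)),(.119,(.5205,.0085))): print(n,z,"expected px",proj(n,(*P,z)).round(1))
    # foot disc: bright brown
    f=cv2.inRange(h,(0,110,140),(14,230,255)); q=np.zeros_like(f); q[165:215,300:345]=f[165:215,300:345]
    cs=cv2.findContours(q,cv2.RETR_EXTERNAL,cv2.CHAIN_APPROX_NONE)[0]
    if cs:
        c=max(cs,key=cv2.contourArea); print(n,"foot",cv2.boundingRect(c),np.round(cv2.fitEllipse(c)[0],2) if len(c)>5 else 0, circ(n,c[:,0],.173))
cv2.imwrite("pics/end.png",O)
a=cv2.imread("pics/top0.png");d=cv2.imread("pics/top8.png")
E
```

```text
t 20.22 p [ 0.3754 -0.2541  0.4332] jaw 145.07 tilt xaxis [-0.0038  0.0036 -1.    ] j6 -1.556 w 0.0853 F [ 0.5  0.5 -0.1] T [ 0.04 -0.03 -0.02]
rotvec tool [-0.      0.0052  0.0008]
top 0.173 expected px [322.7 194. ]
top 0.119 expected px [322.9 197.1]
top foot (316, 188, 15, 14) [322.96 194.48] (array([0.51937032, 0.0078758 ]), np.float64(0.017138440240394487), np.float64(0.000616750813424969), 41)
scene 0.173 expected px [322.4 181.6]
scene 0.119 expected px [322.4 192.4]
scene foot (316, 179, 13, 8) [322.11 182.66] (array([0.52394451, 0.00896963]), np.float64(0.012097592932437699), np.float64(0.0007067672037923516), 21)
```

View pics/end.png

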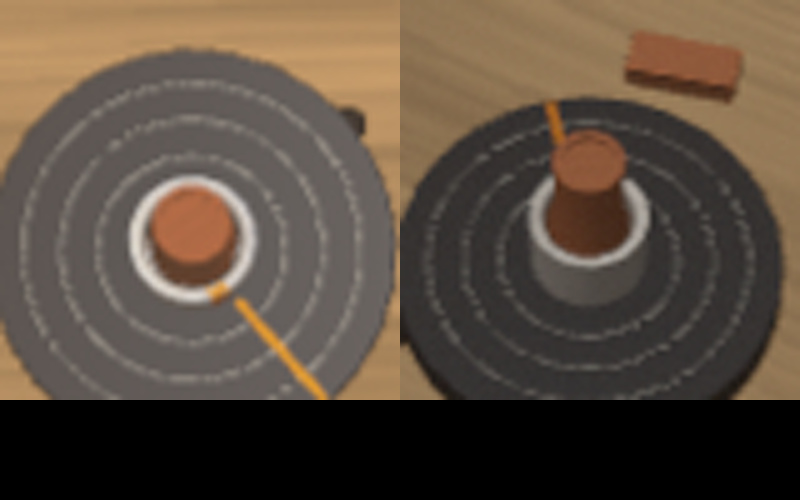

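View pics/scene8.png

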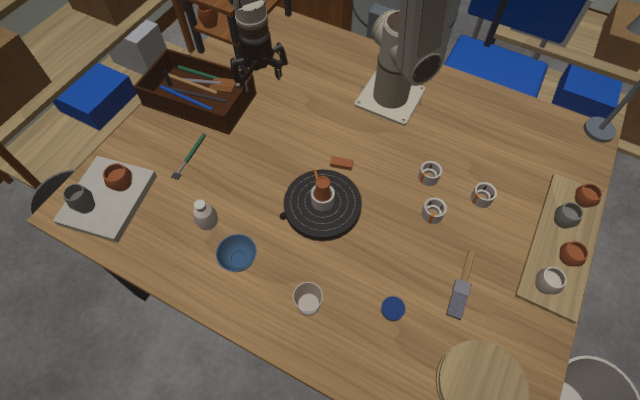

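The cup is home visually and the bystanders look undisturbed. The chuck's stripe (top crop (220,292)) seems turned slightly within the fit's play, so I'll measure that.

```bash
python3 - <<'E'
from h import *
for n,k in(("top",4),("top",8)):
    im=cv2.imread(f"pics/{n}{k}.png").astype(float)
    b=(322,337,199,211); x=im[b[2]:b[3],b[0]:b[1]]; s=(x[:,:,2]-x[:,:,0]); print(k); print(s.astype(int))
    g=cv2.cvtColor(cv2.imread(f"pics/{n}{k}.png"),cv2.COLOR_BGR2HSV); m=cv2.inRange(g,(0,0,150),(180,60,255)); o=np.zeros_like(m); o[180:215,305:342]=m[180:215,305:342]
    c=max(cv2.findContours(o,cv2.RETR_EXTERNAL,cv2.CHAIN_APPROX_NONE)[0],key=cv2.contourArea); hl=cv2.convexHull(c)[:,0]; cc=circ(n,hl,.119); print(cc)
    w=np.clip(s-70,0,None); ys,xs=np.mgrid[b[2]:b[3],b[0]:b[1]]
    R_=np.array([[np.hypot(*(plane(n,(u,v),.119)[:2]-cc[0])) for u in range(b[0],b[1])] for v in range(b[2],b[3])])
    w=w*(R_<.0335)*(R_>.026); uv=((w*xs).sum()/w.sum(),(w*ys).sum()/w.sum()); d=plane(n,uv,.119)[:2]-cc[0]; print("stripe",np.round(uv,2),np.hypot(*d),np.degrees(np.arctan2(d[1],d[0])))
print(tri((322.1,181.5),(322.9,194.5)))
E
```

```text
4
[[-15 -15 -16 -15 -15 -15 -15  -2   1   3  14  22  15   9   6]
 [-16 -15 -16 -15 -15 -13  -6   0   0   1   9  21  12   8   7]
 [-16 -15 -16 -16 -10  -3   1   1   0   1  12  18  10   6   7]
 [-15 -15 -15 -10  30  95  64  10   0   4  19  15  10   8   7]
 [-15 -13  -7  25 107 173 143  68  20  15  20  12  10   9   7]
 [-15  -6   2   9  83 164 179 113  36  74  52  20  11   9   7]
 [ -6  -1   1   0  17  90 131  81 103 145 115  47  11   7   7]
 [  2   2   0   3   4  39  65 110 160 171 123  37   8   8   8]
 [ 15  15  12  17  21  20  24  75 115 112  67  18   8   8   7]
 [ 20  20  19  17  15  12  10  38  68  61  26  10   8   7   8]
 [ 14  14  14  10  13  11  11  22  44  26  53  44  17   8   7]
 [ 13  14  13  12  15  15  14  14  16  29 122 146  74  16   7]]
(array([0.52033044, 0.00855802]), np.float64(0.03194102013296766), np.float64(0.00013917017977201074), 19)
stripe [330.7  205.87] 0.02994016779452459 -139.14790882640318
8
[[106 107 108 108 107 109 110  90  66  62  19  21  15  10   7]
 [107 108 107 108 110 102  88  67  60  54  21  22  14   7   7]
 [109 108 109 108  97  76  59  57  59  45  23  20  12   8   8]
 [ 79  80  76  74  63  54  53  56  60  27  22  18  15  10   8]
 [ 53  53  51  49  49  51  54  57  53  23  19  14  13  12   8]
 [ 51  50  50  50  49  52  55  48  27  23  15  12  12  10   8]
 [ 51  50  50  51  52  54  46  26  23  18  12  12  11   9   8]
 [ 47  52  53  48  42  28  71  80  30  13  12  12  10   8   8]
 [ 25  25  25  24  68  83 124 142  80  30  14  10   9   8   8]
 [ 18  18  19  19  68 124 150 115  79  32  11   8   8   9   8]
 [ 12  12  12  13  28  87 108  73  43  16  51  46  18   8   9]
 [ 12  12  12  12  12  50  61  31  18  30 123 149  76  18   8]]
(array([0.52002677, 0.00822964]), np.float64(0.03205625246367725), np.float64(0.0001747342683322689), 17)
stripe [328.2  207.72] 0.029854358742034615 -154.58803087335866
(array([0.51971648, 0.00764963, 0.17170242]), np.float64(0.0009948764501616506))
```

The chuck has turned about 14° clockwise within the play (-154.6° against the line's -140.4°), right at the limit. I'll regrip the cup and turn it back by that much.

```bash
python3 - <<'E'
from h import *
rep((.5198,.0085,.43))
E
```

```text
t 20.32 p [ 0.3762 -0.2529  0.4333] jaw 145.24 tilt xaxis [-0.004   0.0035 -1.    ] j6 -1.556 w 0.0856 F [-0.7 -0.1  0.1] T [-0.02 -0.06 -0.05]
rotvec tool [-0.      0.0053  0.0006]
shift now-axes [ 0.0036 -0.2966  0.0311]  after-turn axes [ 0.0033 -0.2966  0.0311]
```

Request:
{"op": "arm_command", "data": {
  "moves": [0,-0.035,0.004,0,0.005,0,-1,0,-0.035,0.004,0,0,0,-1,0,-0.035,0.004,0,0,0,-1,0,-0.035,0.004,0,0,0,-1,0,-0.035,0.004,0,0,0,-1,0,-0.035,0.004,0,0,0,-1,0,-0.035,0.004,0,0,0,-1,0,-0.03,0.003,0,0,0,-1,0,-0.01,0.001,0,0,0,-1,0,0,0,0,0,0,-1,0,0,0,0,0,0,-1]
}}

```text
clock: 21.23
eef_pos: [0.5198, 0.0284, 0.4288]
tool_rot: [-0.676, 0.202, 0.678, 0.204]
ft_force: [-0.6, -0.5, -0.6]
grip_width: 0.0856
```

```bash
python3 - <<'E'
from h import *
rep((.5198,.0085,.305))
E
```

```text
t 21.23 p [0.5198 0.0284 0.4288] jaw 146.64 tilt xaxis [-0.0023  0.0032 -1.    ] j6 -0.935 w 0.0856 F [-0.6 -0.5 -0.6] T [-0.01  0.02 -0.01]
rotvec tool [-0.      0.0037  0.0014]
shift now-axes [ 0.1238  0.0168 -0.0114]  after-turn axes [ 0.1238  0.0166 -0.011 ]
```

Request:
{"op": "arm_command", "data": {
  "moves": [0.005,0.017,-0.011,0,0.004,0.001,-1,0.01,0,0,0,0,0,-1,0.015,0,0,0,0,0,-1,0,0,0,0,0,0,-1]
}}

```text
clock: 21.57
eef_pos: [0.5182, 0.0089, 0.3975]
tool_rot: [0.678, -0.202, -0.678, -0.202]
ft_force: [-0.5, -0.2, 0.2]
grip_width: 0.0855
```

```bash
python3 - <<'E'
from h import *
rep((.5198,.0085,.305))
E
```

```text
t 21.57 p [0.5182 0.0089 0.3975] jaw 146.86 tilt xaxis [ 3.e-04 -1.e-04 -1.e+00] j6 -0.975 w 0.0855 F [-0.5 -0.2  0.2] T [-0.06 -0.01 -0.04]
rotvec tool [ 0.     -0.0003  0.0001]
shift now-axes [ 0.0925 -0.0005 -0.0016]  after-turn axes [ 0.0925 -0.0005 -0.0016]
```

Request:
{"op": "arm_command", "data": {
  "moves": [0.018,-0.0005,-0.0015,0,0,0,-1,0.018,0,0,0,0,0,-1,0.018,0,0,0,0,0,-1,0.018,0,0,0,0,0,-1,0.008,0,0,0,0,0,-1,0,0,0,0,0,0,-1]
}}

```text
clock: 22.07
eef_pos: [0.5179, 0.0063, 0.3175]
tool_rot: [0.678, -0.203, -0.676, -0.204]
ft_force: [-1.2, 0.8, 0.0]
grip_width: 0.0854
```

```bash
python3 - <<'E'
from h import *
rep((.5198,.0085,.305))
E
```

```text
t 22.07 p [0.5179 0.0063 0.3175] jaw 146.56 tilt xaxis [ 2.9e-03  8.0e-04 -1.0e+00] j6 -0.975 w 0.0854 F [-1.2  0.8  0. ] T [-0.01  0.01 -0.02]
rotvec tool [ 0.     -0.002   0.0023]
shift now-axes [ 0.0126 -0.0028 -0.0004]  after-turn axes [ 0.0125 -0.0028 -0.0004]
```

Request:
{"op": "arm_command", "data": {
  "moves": [0.006,-0.0025,-0.0005,0,-0.002,0.002,-1,0.004,0,0,0,0,0,-1,0,0,0,0,0,0,-1]
}}

```text
clock: 22.32
eef_pos: [0.5202, 0.0079, 0.309]
tool_rot: [0.678, -0.203, -0.676, -0.204]
ft_force: [-0.2, -0.6, -0.1]
grip_width: 0.0852
```

```bash
python3 - <<'E'
from h import *
rep((.5198,.0085,.305))
E
```

```text
t 22.32 p [0.5202 0.0079 0.309 ] jaw 146.51 tilt xaxis [ 2.3e-03  4.0e-04 -1.0e+00] j6 -0.971 w 0.0852 F [-0.2 -0.6 -0.1] T [0.04 0.03 0.01]
rotvec tool [ 0.     -0.0018  0.0016]
shift now-axes [ 0.004  -0.0002  0.0007]  after-turn axes [ 0.004  -0.0002  0.0007]
```

Request:
{"op": "arm_command", "data": {
  "moves": [0.003,0,0.0005,0,0,0,-1,0,0,0,0,0,0,1,0,0,0,0,0,0,1,0,0,0,0,0,0,1,0,0,0,0,0,0,1,0,0,0,0,0,0,1,0,0,0,0,0,0,1,0,0,0,0,0,0,1]
}}

```text
clock: 22.98
eef_pos: [0.5201, 0.009, 0.3086]
tool_rot: [0.679, -0.202, -0.676, -0.205]
ft_force: [-0.5, 0.8, 0.1]
grip_width: 0.037
```

```bash
python3 - <<'E'
from h import *
rep((.5198,.0085,.305))
E
```

```text
t 22.98 p [0.5201 0.009  0.3086] jaw 146.58 tilt xaxis [ 0.0054  0.0021 -1.    ] j6 -0.971 w 0.037 F [-0.5  0.8  0.1] T [0.14 0.23 0.06]
rotvec tool [ 0.     -0.0034  0.0047]
shift now-axes [0.0036 0.0006 0.    ]  after-turn axes [0.0036 0.0006 0.    ]
```

Request:
{"op": "arm_command", "data": {
  "moves": [0.002,0,0,-0.12,0,0,1,0.002,0,0,-0.1,0,0,1,0.002,0,0,0,0,0,1]
}}

```text
clock: 23.23
eef_pos: [0.5205, 0.0093, 0.3084]
tool_rot: [0.7, -0.122, -0.692, -0.127]
ft_force: [-5.7, 0.7, 13.3]
grip_width: 0.0363
```

```bash
python3 - <<'E'
from h import *
rep((.5198,.0085,.305))
E
```

```text
t 23.23 p [0.5205 0.0093 0.3084] jaw 159.69 tilt xaxis [ 0.0114  0.0044 -0.9999] j6 -1.2 w 0.0363 F [-5.7  0.7 13.3] T [0.09 1.64 0.03]
rotvec tool [ 0.     -0.0091  0.0081]
shift now-axes [0.0034 0.0011 0.0004]  after-turn axes [0.0034 0.001  0.0004]
```

Request:
{"op": "arm_command", "data": {
  "moves": [0.002,0,0,0,0,0,-1,0,0,0,0,0,0,-1,0,0,0,0,0,0,-1,0,0,0,0,0,0,-1,0,0,0,0,0,0,-1,0,0,0,0,0,0,-1,-0.02,0,0,0,0,0,-1,-0.035,0,0,0,0,0,-1,-0.035,0,0,0,0,0,-1,-0.035,0,0,0,0,0,-1,0,0,0,0,0,0,-1]
}}

```text
clock: 24.15
eef_pos: [0.5188, 0.0084, 0.4323]
tool_rot: [0.697, -0.124, -0.695, -0.126]
ft_force: [1.5, 0.2, 0.9]
grip_width: 0.0855
```

```bash
python3 - <<'E'
from h import *
rep((.37,-.26,.43))
E
```

```text
t 24.15 p [0.5188 0.0084 0.4323] jaw 159.61 tilt xaxis [ 0.0033  0.0026 -1.    ] j6 -1.2 w 0.0855 F [1.5 0.2 0.9] T [ 0.03 -0.05 -0.02]
rotvec tool [ 0.     -0.0022  0.0036]
shift now-axes [0.0011 0.3034 0.046 ]  after-turn axes [0.0023 0.3034 0.046 ]
```

Request:
{"op": "arm_command", "data": {
  "moves": [0,0.036,0.005,0,0,0,-1,0,0.036,0.005,0,0,0,-1,0,0.036,0.005,0,0,0,-1,0,0.036,0.005,0,0,0,-1,0,0.036,0.005,0,0,0,-1,0,0.036,0.005,0,0,0,-1,0,0.036,0.005,0,0,0,-1,0,0.036,0.005,0,0,0,-1,0,0,0,0,0,0,-1,0,0,0,0,0,0,-1]
}}

```text
clock: 24.98
eef_pos: [0.3784, -0.258, 0.4314]
tool_rot: [0.701, -0.123, -0.691, -0.124]
ft_force: [0.3, 0.3, 0.1]
grip_width: 0.0857
```

```bash
python3 - <<'E'
from h import *
rep()
O=np.zeros((400,800,3),np.uint8)
for i,n in enumerate(("top","scene")):
    im=bot.camera(n)[:,:,::-1].copy(); cv2.imwrite(f"pics/{n}9.png",im)
    O[:400,i*400:i*400+400]=cv2.resize(im[150:230,285:365],None,fx=5,fy=5,interpolation=cv2.INTER_CUBIC)
cv2.imwrite("pics/end2.png",O)
n="top"; I=cv2.imread("pics/top9.png"); im=I.astype(float); b=(318,340,196,215); x=im[b[2]:b[3],b[0]:b[1]]; s=x[:,:,2]-x[:,:,0]
m=cv2.inRange(cv2.cvtColor(I,cv2.COLOR_BGR2HSV),(0,0,150),(180,60,255)); o=np.zeros_like(m); o[180:215,305:342]=m[180:215,305:342]
c=max(cv2.findContours(o,cv2.RETR_EXTERNAL,cv2.CHAIN_APPROX_NONE)[0],key=cv2.contourArea); cc=circ(n,cv2.convexHull(c)[:,0],.119); print(cc)
w=np.clip(s-70,0,None); ys,xs=np.mgrid[b[2]:b[3],b[0]:b[1]]
R_=np.array([[np.hypot(*(plane(n,(u,v),.119)[:2]-cc[0])) for u in range(b[0],b[1])] for v in range(b[2],b[3])])
w=w*(R_<.0335)*(R_>.026); uv=((w*xs).sum()/w.sum(),(w*ys).sum()/w.sum()); d=plane(n,uv,.119)[:2]-cc[0]; print("stripe",np.round(uv,2),np.hypot(*d),np.degrees(np.arctan2(d[1],d[0])))
# change of scene foot between looks
a=cv2.imread("pics/scene8.png");d2=cv2.imread("pics/scene9.png"); print(np.abs(a.astype(int)-d2)[170:215,300:345].max())
E
```

```text
t 24.98 p [ 0.3784 -0.258   0.4314] jaw 159.89 tilt xaxis [ 1.500e-02 -3.000e-04 -9.999e-01] j6 -1.82 w 0.0857 F [0.3 0.3 0.1] T [ 0.04  0.01 -0.  ]
rotvec tool [ 0.     -0.0142  0.0049]
(array([0.5215879 , 0.00862005]), np.float64(0.03203111816062487), np.float64(0.00013589412200663842), 16)
stripe [330.24 205.57] 0.029597786049250552 -141.3511141401852
62
```

View pics/end2.png

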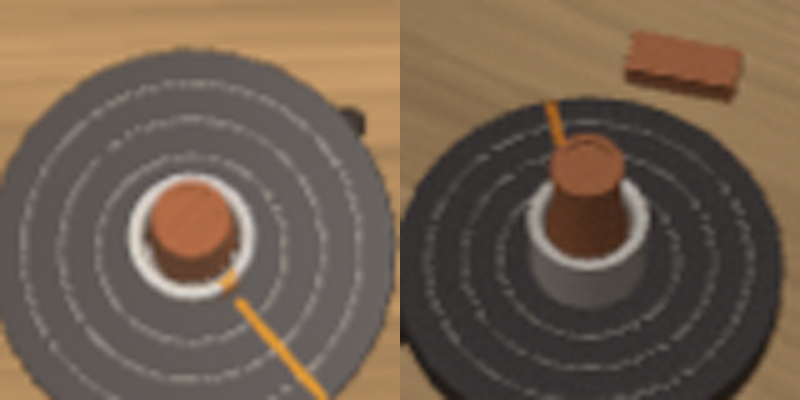

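```bash
python3 - <<'E'
from h import *
for k in(4,8,9):
  F={};G={}
  for n in("top","scene"):
    im=cv2.imread(f"pics/{n}{k}.png"); h=cv2.cvtColor(im,cv2.COLOR_BGR2HSV)
    K=8; b=(300,345,165,215); sub=cv2.resize(im[b[2]:b[3],b[0]:b[1]],None,fx=K,fy=K,interpolation=cv2.INTER_CUBIC); h=cv2.cvtColor(sub,cv2.COLOR_BGR2HSV)
    f=cv2.inRange(h,(0,100,140),(14,255,255)) if n=="top" else cv2.inRange(h,(0,90,105),(14,255,255)); r=cv2.inRange(h,(0,0,135),(180,60,255))
    for nm,m,D in(("foot",f,F),("ring",r,G)):
        cs=cv2.findContours(m,cv2.RETR_EXTERNAL,cv2.CHAIN_APPROX_NONE)[0]
        if not cs or (k==4 and nm=="foot"): continue
        c=max(cs,key=cv2.contourArea); e=cv2.fitEllipse(cv2.convexHull(c)); D[n]=((e[0][0]+.5)/K-.5+b[0],(e[0][1]+.5)/K-.5+b[2]); print(k,n,nm,np.round(D[n],2),np.round(np.array(e[1])/K,1),plane(n,D[n],.173 if nm=="foot" else .119).round(4))
  if len(F)==2: print("foot3d",tri(F["scene"],F["top"]))
  if len(G)==2: print("ring3d",tri(G["scene"],G["top"]))
E
```

```text
4 top ring [322.91 197.23] [25.6 25.7] [0.5202 0.0084 0.119 ]
4 scene ring [322.23 192.91] [20.  23.8] [0.522  0.0089 0.119 ]
ring3d (array([0.52062704, 0.00832354, 0.11662063]), np.float64(0.0002888267182151397))
8 top foot [322.93 194.41] [15.1 15.9] [0.5195 0.008  0.173 ]
8 top ring [323.02 197.38] [25.6 25.8] [0.5198 0.0082 0.119 ]
8 scene foot [319.61 178.85] [15.  22.2] [ 0.5164 -0.002   0.173 ]
8 scene ring [322.29 192.84] [19.8 23.7] [0.5217 0.0089 0.119 ]
foot3d (array([0.51989375, 0.00435439, 0.18153883]), np.float64(0.007934402470927472))
ring3d (array([0.52023853, 0.0081531 , 0.11626808]), np.float64(6.99005277460059e-05))
9 top foot [322.75 193.4 ] [14.9 15.8] [0.522  0.0084 0.173 ]
9 top ring [322.84 196.78] [25.6 25.8] [0.5214 0.0086 0.119 ]
9 scene foot [318.45 179.24] [15.8 24.2] [ 0.5189 -0.0041  0.173 ]
9 scene ring [322.15 193.3 ] [19.9 23.7] [0.5232 0.0092 0.119 ]
foot3d (array([0.5226415 , 0.00370219, 0.18275256]), np.float64(0.010192226860141552))
ring3d (array([0.5217794 , 0.00857027, 0.11644643]), np.float64(0.00010698284357687335))
```

```bash
python3 - <<'E'
from h import *
T={8:(322.93,194.41),9:(322.75,193.4)}
for k in(8,9):
    im=cv2.imread(f"pics/scene{k}.png"); K=8; b=(312,333,173,191); sub=cv2.resize(im[b[2]:b[3],b[0]:b[1]],None,fx=K,fy=K,interpolation=cv2.INTER_CUBIC); h=cv2.cvtColor(sub,cv2.COLOR_BGR2HSV)
    for v in(95,105,115):
        m=cv2.inRange(h,(0,90,v),(10,255,255)); m=cv2.morphologyEx(m,cv2.MORPH_OPEN,np.ones((25,25)))
        c=max(cv2.findContours(m,cv2.RETR_EXTERNAL,cv2.CHAIN_APPROX_NONE)[0],key=cv2.contourArea); e=cv2.fitEllipse(cv2.convexHull(c)); p=((e[0][0]+.5)/K-.5+b[0],(e[0][1]+.5)/K-.5+b[2])
        print(k,v,np.round(p,2),np.round(np.array(e[1])/K,1),tri(p,T[k]))
E
```

```text
Traceback (most recent call last):
ValueError: max() iterable argument is empty
```

```bash
python3 - <<'E'
from h import *
T={8:(322.93,194.41),9:(322.75,193.4)}
for k in(8,9):
    im=cv2.imread(f"pics/scene{k}.png"); K=8; b=(312,333,173,191); sub=cv2.resize(im[b[2]:b[3],b[0]:b[1]],None,fx=K,fy=K,interpolation=cv2.INTER_CUBIC); h=cv2.cvtColor(sub,cv2.COLOR_BGR2HSV)
    print(h[[60,70,80],[80,80,80]], sub[[60,70,80],[80,80,80]])
    for v in(95,105,115,125):
        m=cv2.inRange(sub[:,:,2],v,255)&cv2.inRange(h,(0,80,0),(13,255,255)); m=cv2.morphologyEx(m,cv2.MORPH_OPEN,np.ones((19,19)))
        cs=cv2.findContours(m,cv2.RETR_EXTERNAL,cv2.CHAIN_APPROX_NONE)[0]
        if not cs: print(v,"none");continue
        c=max(cs,key=cv2.contourArea); e=cv2.fitEllipse(cv2.convexHull(c)); p=((e[0][0]+.5)/K-.5+b[0],(e[0][1]+.5)/K-.5+b[2])
        print(k,v,np.round(p,2),np.round(np.array(e[1])/K,1),tri(p,T[k]))
E
```

```text
[[ 11 150 141]
 [ 10 150 141]
 [ 10 149 142]] [[ 58  88 141]
 [ 58  87 141]
 [ 59  88 142]]
8 95 [322.14 181.9 ] [12.8 15.4] (array([0.52006199, 0.0077487 , 0.17034578]), np.float64(0.0006278356533459127))
8 105 [322.15 181.85] [12.4 14.9] (array([0.52003148, 0.00774874, 0.1705494 ]), np.float64(0.0006255874189612938))
8 115 [322.1  182.01] [11.5 14.7] (array([0.52013586, 0.00772068, 0.16993383]), np.float64(0.0006932070294878994))
8 125 [322.29 182.58] [ 9.8 14.4] (array([0.52033748, 0.00801849, 0.16772443]), np.float64(6.8202101918043e-05))
[[ 10 152 141]
 [ 11 149 139]
 [ 11 150 141]] [[ 57  86 141]
 [ 58  87 139]
 [ 58  88 141]]
9 95 [321.73 182.66] [12.8 16. ] (array([0.52258815, 0.0080335 , 0.17035432]), np.float64(0.0008703031220649676))
9 105 [321.77 182.69] [12.3 15.6] (array([0.5225817 , 0.00808493, 0.17024984]), np.float64(0.000759470782114244))
9 115 [321.88 182.77] [11.9 14.9] (array([0.52256214, 0.00822082, 0.16999079]), np.float64(0.0004665237549600677))
9 125 [321.84 183.19] [10.3 14.7] (array([0.5228109 , 0.00824116, 0.16830342]), np.float64(0.0004416583353746094))
```

Foot height above the chuck edge measures 54 mm, as expected at home. The chuck's edge height is unchanged from when it was first seated, and its stripe is within 1° of the line. I'll hand in.

```bash
python3 -c "
from workcell import bot
print(bot.job_done())"
```

```text
the job is handed in; nothing more can be done
None
```

The chuck is on the spindle with its marks matched, and the cup is seated mouth down on the ledge. The job was handed in at about 25 s; it reports no verdict. I took the farthest of the four look-alike chucks, 0.546 m from the base. It went over the spindle without resistance, and I twisted the cup down about 3.7 rad until it stopped rigidly at 25–32 N.

- **Chuck:** its stripe is within about 1° of the wheel's line, its top edge is as high as when first seated, and it sits about 1.2 mm off the axis.
- **Cup:** its foot measures 53.9 mm above the chuck's edge, against 54 mm expected when home. Tilt is about 0.02 rad, and the gripper is clear.
- **Failed check, mended:** my first end check found the chuck turned about 14° within the fit's play by the last twist, right at the limit. I regripped the cup, turned it back by 13° and measured again.
- **Doubts:** absolute heights from the cameras came out 2–3 mm low, so I judged by the height differences. I checked the other things only by eye, in the scene view before the regrip; none looked moved.

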